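Unclamp the dried batik printing blocks and set each on its colour pad

ROBOT

A 6-joint arm with a two-finger parallel gripper is mounted at the origin on the work surface. World frame = base frame: x ahead of the robot, y to its left, z up, the work surface at z = 0. Lengths are in m, angles in rad, forces in N, time in s.
With the tool pointing down it reaches from about 0.375 to 0.925 m from the base axis. Payload 5.7 kg.
Tool frame: the origin (TCP) lies at the very end of the fingers, on their centre line; the grasp point (between the pads) lies 19 mm behind it; x points along the fingers, z is the direction in which the jaws open and shut, and the axes are right-handed (so a half turn about x gives the same grasp; the last joint's range is limited). The gripper opens to 88 mm and grips with 3 to 60 N. Pads are 20 mm wide; open, the fingers measure 115 mm over their backs; the gripper's body (75 mm by 178 mm) begins 61 mm behind the grasp point.
Start: joints at [-1.241, 0.359, 1.51, -0, 1.272, -0.115], TCP at [0.258, -0.542, 0.223] pointing down, gripper open.
Joint ranges: [-2.97, 2.97], [-1.01, 2.36], [0.21, 2.38], [-0.96, 4.11], [0.2, 2.71], [-2.98, 2.98]. Speed limits (rad/s): [2.39, 2.39, 3.14, 3.14, 3.14, 3.14].

INTERFACE

Orientations are given as [roll, pitch, yaw] about the fixed x, y, z axes, in that order (R = Rz(yaw) Ry(pitch) Rx(roll)).
In Python, from cell import sensors, vision, workorder, models gives the robot as it stands.
- The arm moves only by the tool carry_out, never from a script. Its arguments are lists of equal length, an entry for each row: "rotation": the turn, a rotation vector about the tool's x, y, z in rad, a list of three; "delta_pos": the shift along the tool's x, y, z in cm, a list of three; "claw": the finger opening in cm, from 0 to 8.78. In form: {"rotation": [[rx, ry, rz], ...], "delta_pos": [[x, y, z], ...], "claw": [claw, ...]}. A call has 1 to 5 rows; each row shifts and turns the commanded pose from where the row before left it, along the tool's axes as they then stand; what a row does not reach is not made up. A row lasts 1/12 s, in which the tool goes at most 41.7 mm and 7.16 degrees, less where a joint would pass 70% of its speed; a pose out of reach is approached as far as the arm can. A call with a gripper value outside its range is refused whole. The fingers move at their own pace and stop on an object; "grip_force" is the grip in N (left out, the last holds). Time passes only in rows, so rows that do not move let the fingers close. It gives the time, the measured TCP pose, the force and the opening at its end, in the units of the state.
- sensors.read_state(): the state, without advancing time (a new reading comes with each control period).
- vision.get_image(name): name is "scene" or "top" or "wrist"; returns a dict with "pixels" (480x640x3 uint8, red, green, blue), "fx", "fy", "cx", "cy" (pixels), "distortion" ([k1, k2, p1, p2, k3] as OpenCV has them; the pictures are not rectified), "R" (3x3) and "t" (3): a world point X has camera coordinates R X + t. Camera axes: x right, y down, z forward; pixel columns grow to the right and rows downward; lengths in m; the calibration is good to about 2 mm. A picture is of the moment at which its call begins. There is no depth.
- workorder.job_done(): hands the job in, once; it reports no verdict.
Trained networks look in a picture, given as the dict that the camera call returned (one of the last four; its "shot" number tells which), for a name from the list of things; names that differ only in an ending like _2 or _b are one class to them, and where a whole thing is asked for, a point or a joint stands for the part that bears it (a point fixed in the world has none). Each returns a list of dicts, best first, with "confidence" (0 to 1); they miss things now and then, are a little off and sometimes report something else, mostly with a low value. They report only what shows in the picture. A call takes as long as a camera call. They do not tell look-alikes from the thing itself.
- models.look_for(picture, label): "centre" ([x, y, z] in m, in world coordinates, good to about 4 mm: the middle of the surface that is visible of it).
The state is a dict: "t": time; "joint_positions": joint angles; "joint_velocities": joint speeds; "tau": joint torques, N m; "eef_pos": TCP position; "tool_rot": TCP orientation; "force": force on the tool from outside, world axes, zero at the start; "ft_torque": the same for the moment, N m; "gripper_width": finger opening in m.
Only numpy, scipy, OpenCV 4.12 (cv2) and the standard library are available. Lean on these libraries where they do the work, as an engineer would, in place of code of your own. Each camera call takes 0.05 s, during which the arm holds its last target.

TASK

The printing blocks have dried in a stack under the toggle clamp. Throw the clamp's handle over until it lies fully open, then take the blocks off one at a time from the top down and set each flat in the middle of the colour pad of its own shape and size, with the straight-sided ones squared up to their pad's edges. Do not let any block down on the bare table, and leave the clamp open.

Things in the scene. Friction and masses are not known exactly. Their poses are not given: they have to be found in the camera images.
- clamp (a joint): Toggle clamp lever, rad. 0 = shut: arm level, rubber foot on the top block, handle upright. Grows as the handle is thrown away from the stack and the arm rises; stop at 2.1 = fully open: arm up, leaning away from the stack, handle 30 degrees below level. Worked by its weight (0.25 kg): falls shut from below about 0.4, falls open from beyond about 0.7. A push of 1 to 4 N on the grip moves it.
- clamp_grip (a point): Centre of the upright black handle grip, 18 mm diameter, 65 mm long along z. Hinge axis: parallel to y, 75 mm from it along -z, 148 mm above the table, between steel cheeks 34 mm wide, 156 mm high. x, away from the stack, is the way the handle is thrown. The arm, 13 mm wide, runs 151 mm from the hinge along -x; the stack's middle is at 145 mm, on a plywood base 12 mm thick.
- button_mid (a point): Small round wooden printing block with a pale top and dark edges, 28 mm thick; the point is its centre, 14 mm above its underside, z up. 30 mm diameter. Top of the stack, under the clamp's foot.
- square_mid (a point): Square wooden printing block with a pale top and dark edges, 28 mm thick; the point is its centre, 14 mm above its underside, z up. 44 x 44 mm, sides along x and y. Second from the top of the stack.
- disc_mid (a point): Large round wooden printing block with a pale top and dark edges, 28 mm thick; the point is its centre, 14 mm above its underside, z up. 62 mm diameter. Third from the top.
- oblong_mid (a point): Oblong wooden printing block with a pale top and dark edges, 28 mm thick; the point is its centre, 14 mm above its underside, z up. 120 mm along x, 56 mm along y. Bottom of the stack, on the plywood base.
- button_pad (a point): Small round pad fixed to the table, 10 mm high: grey felt with a thin white rim; the point is the centre of its top face, z up. 54 mm diameter. For the small round block.
- square_pad (a point): Square pad fixed to the table, 10 mm high: grey felt with a thin white rim; the point is the centre of its top face, z up. 68 x 68 mm, sides along x and y. For the square block.
- disc_pad (a point): Large round pad fixed to the table, 10 mm high: grey felt with a thin white rim; the point is the centre of its top face, z up. 86 mm diameter. For the large round block.
- oblong_pad (a point): Oblong pad fixed to the table, 10 mm high: grey felt with a thin white rim; the point is the centre of its top face, z up. 144 mm along x, 80 mm along y. For the oblong block.
Mind the look-alikes: they are no part of the job. Leave any blue look-alike of the part that bears square_pad alone. Leave any turquoise look-alike of the part that bears square_mid alone.

How it is judged:
On the way, in this order (a step that is already met when the one before it is completed fails the run):
1. the clamp is thrown fully open while the stack still stands (value of joint clamp above 1.7 rad and distance of each of button_mid, oblong_mid from where it was at the start of the episode below 0.02 m), for 0.2 s.
2. the small round block lies on its own pad (horizontal distance between button_mid and button_pad below 0.015 m and z of button_mid in the frame of button_pad between 0.011 and 0.0175 m and angle between button_mid's own z axis and vertical below 0.1 rad), for 0.2 s.
3. the square block lies on its own pad (horizontal distance between square_mid and square_pad below 0.015 m and z of square_mid in the frame of square_pad between 0.011 and 0.0175 m and angle between square_mid's own z axis and vertical below 0.1 rad and (angle between the x axis of square_mid and the x axis of square_pad, either way round below 0.26 rad or angle between the x axis of square_mid and the y axis of square_pad, either way round below 0.26 rad)), for 0.2 s.
4. the large round block lies on its own pad (horizontal distance between disc_mid and disc_pad below 0.015 m and z of disc_mid in the frame of disc_pad between 0.011 and 0.0175 m and angle between disc_mid's own z axis and vertical below 0.1 rad), for 0.2 s.
5. the oblong block lies on its own pad (horizontal distance between oblong_mid and oblong_pad below 0.015 m and z of oblong_mid in the frame of oblong_pad between 0.011 and 0.0175 m and angle between oblong_mid's own z axis and vertical below 0.1 rad and angle between the x axis of oblong_mid and the x axis of oblong_pad, either way round below 0.26 rad), for 0.2 s.
At the end, for the whole second after the job is handed in: The clamp is open (beyond 1.7 rad) and each block lies flat, released and still on the pad of its own shape and size, centred within 15 mm; the square and oblong ones within 15 degrees of their pad's sides (any quarter turn for the square, either way round for the oblong) (all of step 2 and all of step 3 and all of step 4 and all of step 5 and value of joint clamp above 1.7 rad and linear speed of each of block_button, block_square, block_disc, block_oblong below 0.02 m/s and angular speed of each of block_button, block_square, block_disc, block_oblong below 0.2 rad/s); the robot touches nothing.
It fails at once if a block comes down on the bare table (its centre lower than 19 mm) (height (world z) of any of button_mid, square_mid, disc_mid, oblong_mid below 0.019 m).
It also fails if it takes over 138 s, if anything falls off the work surface, if the arm or the gripper's body presses on something with over 40 N, if the wrist force passes 120 N, or if a joint passes its speed limit or range.

## Working session

There is one attempt and no reset: what is moved stays moved. The work goes in short steps, Python scripts to look and compute and a tool call to move; the robot and the scene stay as the last step left them, time stands still between calls to the robot, and variables do not carry over. Pictures are saved under pics/ and viewed, and the job is handed in when it is done.

Besides the shell and the picture viewer there is one more tool, called after "Call:" by a JSON object that holds its "method" and its "body", one argument or row to a line. carry_out: Moves the arm, as the interface text tells. Its arguments: {"type":"object","properties":{"rotation":{"type":"array"},"delta_pos":{"type":"array"},"claw":{"type":"array"},"grip_force":{"type":"number"}},"required":["rotation","delta_pos","claw"]}

```bash
ls; mkdir -p pics
cat > h.py <<'E'
import numpy as np,cv2
from cell import sensors, vision, workorder, models
def save(im,n): cv2.imwrite('pics/'+n+'.png',im['pixels'][:,:,::-1])
def proj(im,P):
    K=np.array([[im['fx'],0,im['cx']],[0,im['fy'],im['cy']],[0,0,1.]])
    r=cv2.Rodrigues(np.array(im['R'],float))[0]
    return cv2.projectPoints(np.array(P,float).reshape(-1,1,3),r,np.array(im['t'],float),K,np.array(im['distortion'],float))[0].reshape(-1,2)
def unproj(im,px,z):
    K=np.array([[im['fx'],0,im['cx']],[0,im['fy'],im['cy']],[0,0,1.]])
    u=cv2.undistortPoints(np.array(px,float).reshape(-1,1,2),K,np.array(im['distortion'],float)).reshape(-1,2)
    R=np.array(im['R']);t=np.array(im['t']);C=-R.T@t
    d=np.c_[u,np.ones(len(u))]@R
    return C+d*((z-C[2])/d[:,2])[:,None]
E
python3 - <<'E'
from h import *
print(sensors.read_state())
for c in ['scene','top','wrist']:
    im=vision.get_image(c); save(im,c+'0')
    print(c, (-np.array(im['R']).T@np.array(im['t'])).round(3))
    if c!='wrist':
        for n in ['clamp','clamp_grip','button_mid','square_mid','disc_mid','oblong_mid','button_pad','square_pad','disc_pad','oblong_pad']:
            for r in models.look_for(im,n)[:3]: 
                p=np.array(r['centre']); print(n,p.round(4),round(r['confidence'],2),proj(im,p).round(0))
print(sensors.read_state()['t'])
E
```

```text
pics
{'t': 0.0, 'joint_positions': array([-1.24109864e+00,  3.59519464e-01,  1.51142658e+00, -1.03162661e-05,
        1.27247958e+00, -1.15115859e-01]), 'joint_velocities': array([-0.00047805,  0.00096182, -0.00107671, -0.00078917, -0.0020137 ,
       -0.00130228]), 'tau': array([ 2.56716903e-04, -5.15373552e+01, -2.70727909e+01,  6.75740512e-02,
        3.51053209e-02, -1.18688376e-04]), 'eef_pos': array([ 0.25793173, -0.54097162,  0.2218032 ]), 'tool_rot': array([3.03185329, 1.56896333, 1.90587354]), 'force': array([-1.03526563,  0.17770264, -0.32679413]), 'ft_torque': array([-0.05082545, -0.00134753, -0.03646634]), 'gripper_width': 0.08802005348064564}
scene [ 0.701 -0.456  0.994]
clamp [0.5461 0.0169 0.1539] 0.69 [[369. 243.]]
clamp_grip [0.5433 0.0155 0.1534] 0.75 [[367. 244.]]
button_mid [0.441  0.0137 0.1228] 0.68 [[315. 229.]]
square_mid [0.4504 0.0089 0.0994] 0.73 [[318. 240.]]
square_mid [0.4913 0.1371 0.029 ] 0.67 [[366. 219.]]
disc_mid [0.4502 0.0017 0.0655] 0.7 [[316. 252.]]
disc_mid [0.5452 0.0152 0.1545] 0.68 [[368. 244.]]
oblong_mid [0.4735 0.0081 0.0373] 0.97 [[328. 
[... 533 characters left out ...]
 0.153 ] 0.91 [[315. 188.]]
button_mid [0.4349 0.016  0.1228] 0.45 [[311. 244.]]
square_mid [0.484  0.1444 0.0283] 0.71 [[250. 225.]]
square_mid [0.4288 0.0164 0.0915] 0.65 [[311. 251.]]
disc_mid [0.4213 0.0245 0.0675] 0.79 [[307. 256.]]
disc_mid [ 0.5941 -0.2582  0.0065] 0.49 [[449. 189.]]
oblong_mid [0.4008 0.0237 0.0433] 0.81 [[307. 268.]]
button_pad [ 0.595  -0.256   0.0069] 0.65 [[448. 188.]]
square_pad [0.3847 0.2534 0.0108] 0.69 [[194. 270.]]
square_pad [0.2608 0.2946 0.0103] 0.62 [[166. 330.]]
disc_pad [0.6014 0.3028 0.0108] 0.81 [[182. 167.]]
oblong_pad [ 0.5933 -0.2575  0.0039] 0.94 [[448. 190.]]
oblong_pad [0.5297 0.0195 0.1572] 0.71 [[313. 190.]]
wrist [ 0.321 -0.511  0.384]
1.15
```

View pics/scene0.png

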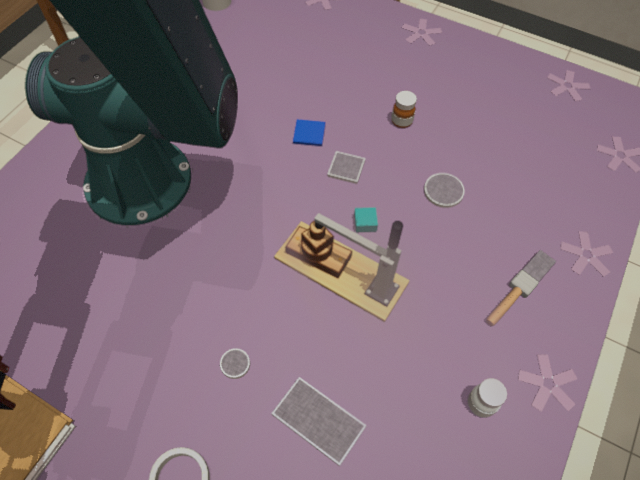

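View pics/top0.png

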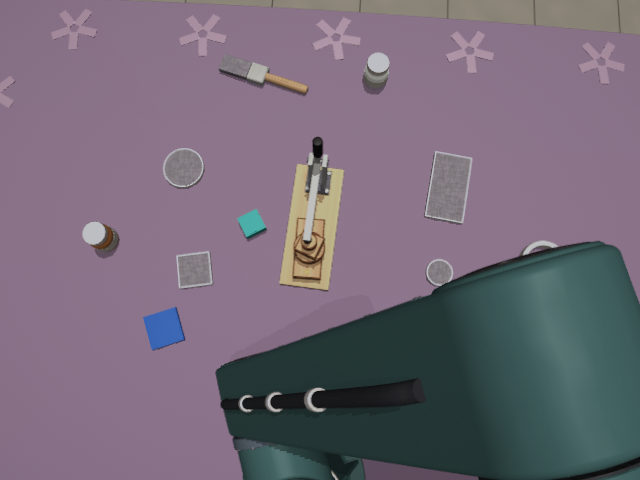

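Run:
```python
from h import *
ims={}
for c in ['scene','top']:
    im=vision.get_image(c); 
    seeds={'button':(.419,-.242),'square':(.388,.252),'disc':(.601,.299),'oblong':(.596,-.259)}
    hsv=cv2.cvtColor(im['pixels'],cv2.COLOR_RGB2HSV)
    for n,s in seeds.items():
        u,v=proj(im,[s[0],s[1],.01])[0].astype(int)
        a=hsv[...,1].astype(int)
        m=(a<45).astype(np.uint8)
        w=np.zeros_like(m);cv2.circle(w,(u,v),70,1,-1);m&=w
        m=cv2.morphologyEx(m,cv2.MORPH_CLOSE,np.ones((3,3)))
        nl,l,st,ce=cv2.connectedComponentsWithStats(m)
        k=l[v,u]
        cs=max(cv2.findContours((l==k).astype(np.uint8),cv2.RETR_EXTERNAL,cv2.CHAIN_APPROX_NONE)[0],key=len)
        P=unproj(im,cs.reshape(-1,2),.01)[:,:2]
        r=cv2.minAreaRect((P*1000).astype(np.float32))
        M=cv2.moments(cs); 
        cc=unproj(im,[[M['m10']/M['m00'],M['m01']/M['m00']]],.01)[0]
        print(c,n,k,st[k],'rect',np.round(r[0],1),np.round(r[1],1),round(r[2],1),'cent',cc.round(4))
    up=cv2.resize(im['pixels'][150:310,230:410] if c=='top' else im['pixels'][190:330,260:440],None,fx=4.4,fy=3.7 if 0 else 4.4,interpolation=cv2.INTER_CUBIC)
    cv2.imwrite(f'pics/{c}_z.png',up[:600,:800,::-1]); 
    # base
```

```text
scene button 1 [  174   292   132   139 12454] rect [ 424.9 -233.4] [238.5 254.3] 5.9 cent [ 0.4325 -0.2359  0.01  ]
scene square 90 [ 279  147  135   89 4620] rect [411.4 187.2] [214.9 254.6] 84.7 cent [0.4289 0.1807 0.01  ]
scene disc 95 [ 374  170  130   90 3489] rect [586.  246.6] [224.3 252.4] 56.7 cent [0.5865 0.2375 0.01  ]
scene oblong 1 [  246   348   141   132 14930] rect [ 588.3 -246.1] [241.1 224.5] 29.2 cent [ 0.5937 -0.2556  0.01  ]
top button 1 [ 368  201  140  110 9975] rect [ 467.9 -219.8] [180.9 288.3] 25.1 cent [ 0.458  -0.2235  0.01  ]
top square 1 [  124   198   141   141 14449] rect [397.5 253. ] [291.3 272.7] 68.4 cent [0.3943 0.2525 0.01  ]
top disc 1 [  114    97   141   141 15371] rect [606.8 301.2] [311.1 293.8] 50.7 cent [0.6019 0.2996 0.01  ]
top oblong 1 [  379   117   141   141 15373] rect [ 601.8 -259. ] [289.8 304.5] 47.5 cent [ 0.5971 -0.2584  0.01  ]
```

```bash
python3 -c "
import cv2
for c in ['top','scene']: print(cv2.imread(f'pics/{c}_z.png').shape)"
```

```text
(600, 792, 3)
(600, 792, 3)
```

View pics/top_z.png

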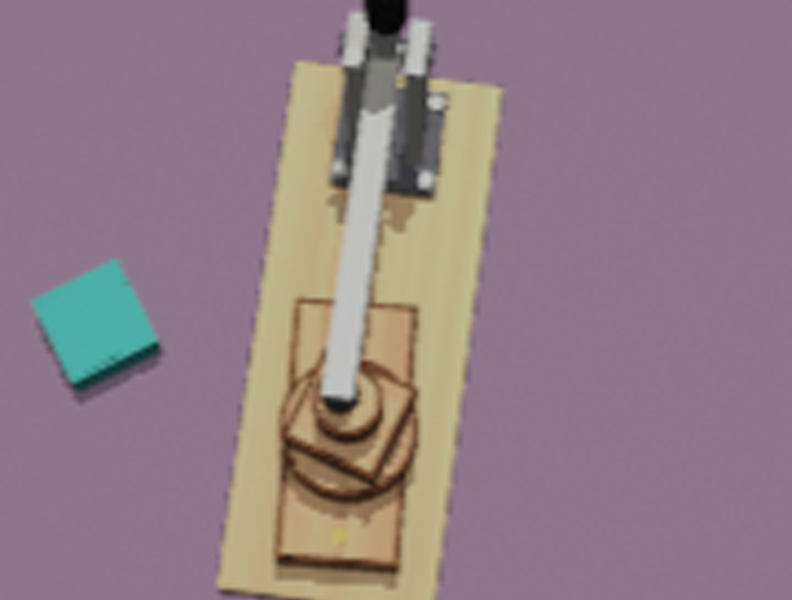

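View pics/scene_z.png

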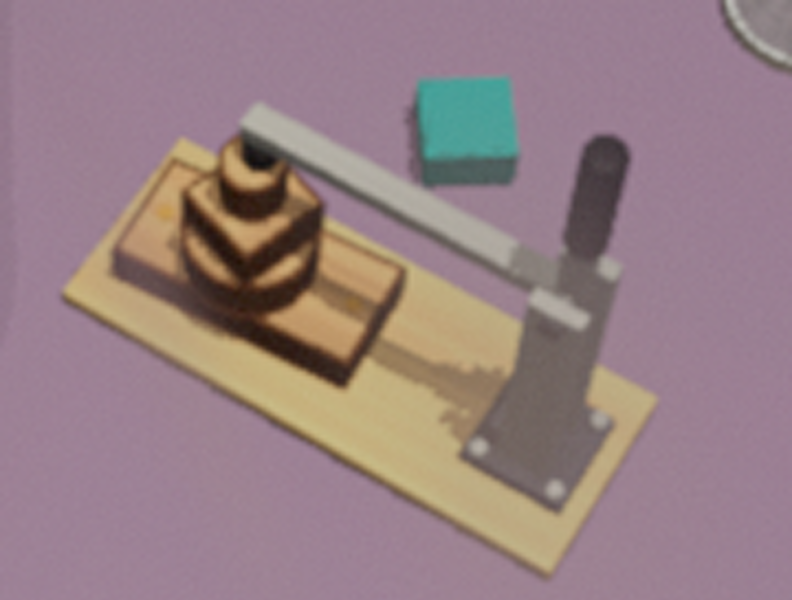

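Run:
```python
from h import *
for c in ['scene','top']:
    im=vision.get_image(c); 
    seeds={'button':(.419,-.242),'square':(.388,.252),'disc':(.601,.299),'oblong':(.596,-.259)}
    lab=cv2.cvtColor(cv2.GaussianBlur(im['pixels'],(3,3),0),cv2.COLOR_RGB2LAB).astype(int)
    for n,s in seeds.items():
        u,v=proj(im,[s[0],s[1],.01])[0].astype(int)
        bg=np.median(lab[v-55:v+55,u-55:u+55].reshape(-1,3),0)
        inn=np.median(lab[v-5:v+6,u-5:u+6].reshape(-1,3),0)
        th=(bg[1]+inn[1])/2 if n!='oblong' else (inn[1]+lab[v-70:v-55,u-60:u-50,1].mean())/2
        m=(lab[...,1]<th).astype(np.uint8)
        w=np.zeros_like(m);cv2.circle(w,(u,v),60,1,-1);m&=w
        m=cv2.morphologyEx(m,cv2.MORPH_OPEN,np.ones((3,3)))
        nl,l,st,ce=cv2.connectedComponentsWithStats(m)
        k=l[v,u]
        cs=max(cv2.findContours((l==k).astype(np.uint8),cv2.RETR_EXTERNAL,cv2.CHAIN_APPROX_NONE)[0],key=len)
        P=unproj(im,cs.reshape(-1,2),.01)[:,:2]
        r=cv2.minAreaRect((P*1000).astype(np.float32))
        M=cv2.moments(cs); 
        cc=unproj(im,[[M['m10']/M['m00'],M['m01']/M['m00']]],.01)[0]
        print(c,n,bg,inn,st[k],'rect',np.round(r[0],1),np.round(r[1],1),round(r[2],1),'cent',cc.round(4))
```

```text
scene button [145. 142. 121.] [135. 132. 128.] [220 348  30  31 745] rect [ 418.7 -244.5] [52.7 56.5] 32.5 cent [ 0.4189 -0.2448  0.01  ]
scene square [142. 142. 121.] [138. 133. 128.] [327 151  39  32 884] rect [388.1 250.2] [71.7 76.6] 11.9 cent [0.3884 0.2497 0.01  ]
scene disc [141. 142. 121.] [137. 133. 128.] [ 424  173   41   35 1144] rect [602.3 298.4] [86.7 92.2] 23.3 cent [0.6021 0.2978 0.01  ]
scene oblong [145. 141. 122.] [133. 132. 128.] [ 272  377   94   88 4149] rect [ 599.1 -258.1] [ 82.7 146.2] 83.0 cent [ 0.6011 -0.2592  0.01  ]
top button [134. 141. 120.] [134. 132. 126.] [ 392  259  106   72 4515] rect [ 371.4 -255.9] [208.6 145. ] 88.7 cent [ 0.3663 -0.2661  0.01  ]
top square [133. 141. 119.] [134. 132. 126.] [ 176  251   37   38 1209] rect [387.  252.7] [71.6 71. ] 11.6 cent [0.3868 0.2528 0.01  ]
top disc [133. 141. 120.] [134. 132. 126.] [ 163  148   42   41 1344] rect [600.1 300.6] [89.3 87.5] 6.6 cent [0.6   0.301 0.01 ]
top oblong [134. 141. 119.] [134. 132. 126.] [ 424  151   49   73 2701] rect [ 597.7 -256.7] [ 83.  148.7] 82.9 cent [ 0.5965 -0.2565  0.01  ]
```

Run:
```python
from h import *
T=vision.get_image('top');S=vision.get_image('scene')
t=lambda L,z:unproj(T,np.array(L)/4.4+[229.5+.5-.4,149.6],z)
s=lambda L,z:unproj(S,np.array(L)/4.4+[259.6,189.6],z)
def show(n,P):
    print(n,P[:,:2].round(4).tolist(), 'mean',P[:,:2].mean(0).round(4))
show('ob top t',t([(298,300),(417,306),(398,566),(279,558)],.040))
show('ob top s',s([(178,157),(406,269),(345,375),(115,268)],.040))
show('sq t',t([(415,393),(372,480),(287,436)],.096))
show('sq s',s([(184,195),(243,251),(323,202)],.096))
show('base t',t([(295,62),(503,88)],.012))
show('base s',s([(180,138),(657,400),(548,577),(62,295)],.012))
show('button t ', t([(348,407)],.124))
show('arm tip t', t([(340,400)],.148))
show('grip top s',s([(605,150)],.148+.1075))
show('grip top t',t([(385,-10)],.148+.1075))
```

```text
ob top t [[0.5021, 0.0502], [0.5031, -0.0041], [0.3839, -0.0039], [0.3837, 0.0493]] mean [0.4432 0.0229]
ob top s [[0.386, 0.0516], [0.5037, 0.0502], [0.5047, -0.0097], [0.3906, -0.0125]] mean [0.4463 0.0199]
sq t [[0.4519, -0.0065], [0.4129, 0.0091], [0.4293, 0.0468]] mean [0.4314 0.0165]
sq s [[0.4162, 0.0065], [0.4515, -0.0052], [0.4695, 0.0323]] mean [0.4458 0.0112]
base t [[0.6245, 0.0626], [0.6185, -0.0371]] mean [0.6215 0.0127]
base s [[0.3723, 0.0761], [0.6258, 0.06], [0.6199, -0.0396], [0.3676, -0.0233]] mean [0.4964 0.0183]
button t  [[0.4386, 0.0207]] mean [0.4386 0.0207]
arm tip t [[0.4368, 0.0233]] mean [0.4368 0.0233]
grip top s [[0.5877, 0.0133]] mean [0.5877 0.0133]
grip top t [[0.5752, 0.0141]] mean [0.5752 0.0141]
```

```bash
cat >> h.py <<'E'
from scipy.spatial.transform import Rotation as Ro
def pose():
    s=sensors.read_state(); return np.array(s['eef_pos']),Ro.from_euler('xyz',s['tool_rot']),s
def down(yawz):  # tool x down, tool z at horizontal angle yawz
    z=np.array([np.cos(yawz),np.sin(yawz),0]);x=np.array([0,0,-1.]);return Ro.from_matrix(np.c_[x,np.cross(z,x),z])
def plan(pos,yawz):
    p,R,s=pose(); G=down(yawz)
    rv=(R.inv()*G).as_rotvec()
    d=np.array(pos)-p
    print('t',round(s['t'],2),'p',p.round(4),'jaw dir',np.degrees(np.arctan2(R.as_matrix()[1,2],R.as_matrix()[0,2])).round(2),'tilt',R.as_matrix()[2].round(3),'w',s['gripper_width'].round(4),'F',np.round(s['force'],1))
    print(' rotvec',rv.round(4),'delta in current tool cm',(R.inv().apply(d)*100).round(2),'in goal tool cm',(G.inv().apply(d)*100).round(2))
E
python3 - <<'E'
from h import *
plan([.54,.015,.32],np.pi/2); plan([.54,.015,.32],-np.pi/2)
T=vision.get_image('top');print(unproj(T,[[318,140]],.2555))
p=sensors.read_state(); print(p['tool_rot'])
E
```

```text
Traceback (most recent call last):
  File "h.py", line 23, in plan
    print('t',round(s['t'],2),'p',p.round(4),'jaw dir',np.degrees(np.arctan2(R.as_matrix()[1,2],R.as_matrix()[0,2])).round(2),'tilt',R.as_matrix()[2].round(3),'w',s['gripper_width'].round(4),'F',np.round(s['force'],1))
                                                                                                                                                                   ^^^^^^^^^^^^^^^^^^^^^^^^
AttributeError: 'float' object has no attribute 'round'
```

```bash
sed -i "s/s\['gripper_width'\].round(4)/round(s['gripper_width'],4)/" h.py
python3 - <<'E'
from h import *
plan([.54,.015,.32],np.pi/2); plan([.54,.015,.32],-np.pi/2)
T=vision.get_image('top');print(unproj(T,[[318,140]],.2555))
E
```

```text
t 1.45 p [ 0.2581 -0.5416  0.2226] jaw dir -64.52 tilt [-1.  0. -0.] w 0.0882 F [ 0.6 -0.  -0.2]
 rotvec [-2.6968e+00 -0.0000e+00 -1.0000e-04] delta in current tool cm [ -9.73  49.39 -38.12] in goal tool cm [ -9.74 -28.19  55.66]
t 1.45 p [ 0.2581 -0.5416  0.2226] jaw dir -64.52 tilt [-1.  0. -0.] w 0.0882 F [ 0.6 -0.  -0.2]
 rotvec [ 4.448e-01 -1.000e-04  0.000e+00] delta in current tool cm [ -9.73  49.39 -38.12] in goal tool cm [ -9.74  28.19 -55.66]
[[0.58824139 0.01349896 0.2555    ]]
```

Call:
{"method": "carry_out", "body": {
  "rotation": [
    [0.1016, 0, 0],
    [0.1016, 0, 0],
    [0.1016, 0, 0],
    [0.1016, 0, 0],
    [0.1016, 0, 0]
  ],
  "delta_pos": [
    [-2, 0, 0],
    [-2, 0, 0],
    [-2, 0, 0],
    [-2, 0, 0],
    [-2, 0, 0]
  ],
  "claw": [0, 0, 0, 0, 0],
  "grip_force": 20
}}

```text
t: 1.92
eef_pos: [0.2581, -0.5414, 0.3236]
tool_rot: [-2.704, 1.571, 1.941]
force: [1.3, 0.2, -0.6]
gripper_width: 0.0577
```

Run:
```python
from h import *
plan([.545,.016,.32],np.radians(-93.6))
```

```text
t 1.92 p [ 0.2581 -0.5414  0.3236] jaw dir -93.91 tilt [-1. -0. -0.] w 0.0577 F [ 1.3  0.2 -0.6]
 rotvec [-0.0054 -0.0002  0.0001] delta in current tool cm [  0.37  24.82 -57.57] in goal tool cm [  0.36  25.13 -57.44]
```

Call:
{"method": "carry_out", "body": {
  "rotation": [
    [0, 0, 0],
    [0, 0, 0],
    [0, 0, 0],
    [0, 0, 0],
    [0, 0, 0]
  ],
  "delta_pos": [
    [0, 1.5, -3.4],
    [0, 1.5, -3.4],
    [0, 1.5, -3.4],
    [0, 1.5, -3.4],
    [0, 1.5, -3.4]
  ],
  "claw": [0, 0, 0, 0, 0]
}}

```text
t: 2.33
eef_pos: [0.3441, -0.3751, 0.3227]
tool_rot: [1.387, 1.571, -0.248]
force: [0.2, 0.6, 0.4]
gripper_width: 0.0247
```

Call:
{"method": "carry_out", "body": {
  "rotation": [
    [0, 0, 0],
    [0, 0, 0],
    [0, 0, 0],
    [0, 0, 0],
    [0, 0, 0]
  ],
  "delta_pos": [
    [0, 1.5, -3.4],
    [0, 1.5, -3.4],
    [0, 1.5, -3.4],
    [0, 1.5, -3.4],
    [0, 1.5, -3.4]
  ],
  "claw": [0, 0, 0, 0, 0]
}}

```text
t: 2.75
eef_pos: [0.4298, -0.2101, 0.3229]
tool_rot: [1.191, 1.57, -0.443]
force: [-0.2, -0.1, -0.1]
gripper_width: 0.0008
```

Call:
{"method": "carry_out", "body": {
  "rotation": [
    [0, 0, 0],
    [0, 0, 0],
    [0, 0, 0],
    [0, 0, 0],
    [0, 0, 0]
  ],
  "delta_pos": [
    [0, 1.5, -3.4],
    [0, 1.5, -3.4],
    [0, 1.4, -3.4],
    [0, 1.3, -3.4],
    [0, 1.3, -3.0]
  ],
  "claw": [0, 0, 0, 0, 0]
}}

```text
t: 3.17
eef_pos: [0.5101, -0.0482, 0.3229]
tool_rot: [2.306, 1.57, 0.673]
force: [0.2, -1.0, -0.5]
gripper_width: 0.0004
```

Run:
```python
from h import *
plan([.545,.016,.32],np.radians(-93.6))
im=vision.get_image('wrist');save(im,'w1')
plan([.545,.016,.32],np.radians(-93.6))
```

```text
t 3.17 p [ 0.5101 -0.0482  0.3229] jaw dir -93.59 tilt [-1.  0. -0.] w 0.0004 F [ 0.2 -1.  -0.5]
 rotvec [ 0.0002 -0.0003 -0.0004] delta in current tool cm [ 0.29  3.08 -6.63] in goal tool cm [ 0.29  3.08 -6.63]
t 3.22 p [ 0.5125 -0.0438  0.3228] jaw dir -93.46 tilt [-1.     0.002 -0.005] w 0.0007 F [2.3 3.5 0. ]
 rotvec [ 0.0024 -0.0045 -0.0023] delta in current tool cm [ 0.32  2.89 -6.17] in goal tool cm [ 0.28  2.87 -6.17]
```

View pics/w1.png

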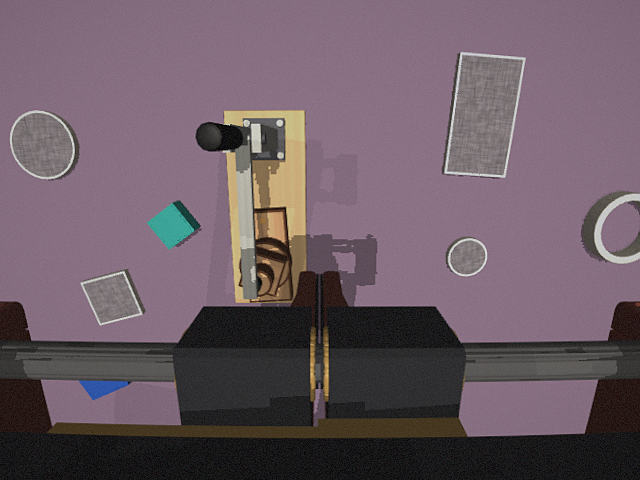

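Call:
{"method": "carry_out", "body": {
  "rotation": [
    [0, 0, 0],
    [0, 0, 0],
    [0, 0, 0],
    [0, 0, 0],
    [0, 0, 0]
  ],
  "delta_pos": [
    [0, 1.5, -3.2],
    [0, 1.5, -3.3],
    [3.6, 0, 0],
    [4, 0, 0],
    [4, 0, 0]
  ],
  "claw": [0, 0, 0, 0, 0]
}}

```text
t: 3.63
eef_pos: [0.5448, 0.0131, 0.2063]
tool_rot: [1.532, 1.568, -0.101]
force: [0.6, -0.3, -0.4]
gripper_width: 0.0002
```

Call:
{"method": "carry_out", "body": {
  "rotation": [
    [0, 0, 0]
  ],
  "delta_pos": [
    [0, 0, 0]
  ],
  "claw": [0]
}}

```text
t: 3.72
eef_pos: [0.5381, 0.0132, 0.1998]
tool_rot: [-1.615, 1.558, 3.035]
force: [-1.9, 0.5, -0.8]
gripper_width: 0.0006
```

Run:
```python
from h import *
plan([.545,.016,.205],np.radians(-93.6))
im=vision.get_image('scene');save(im,'s2')
im=vision.get_image('wrist');save(im,'w2')
```

```text
t 3.72 p [0.5381 0.0132 0.1998] jaw dir -93.59 tilt [-1.    -0.013 -0.001] w 0.0006 F [-1.9  0.5 -0.8]
 rotvec [ 0.0002 -0.0006  0.0132] delta in current tool cm [-0.53  0.67 -0.33] in goal tool cm [-0.52  0.67 -0.33]
```

View pics/w2.png

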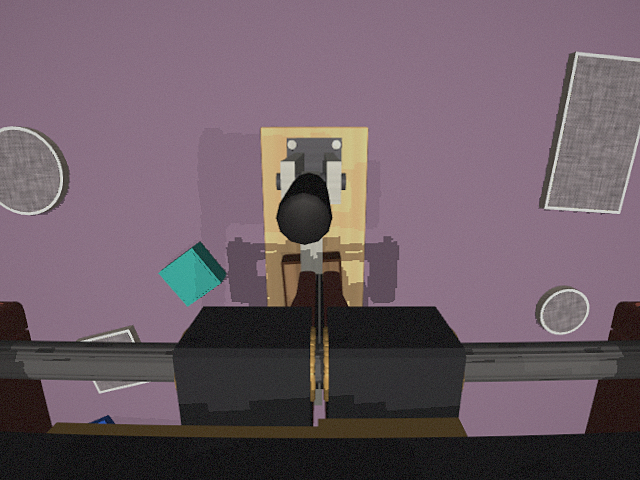

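View pics/s2.png

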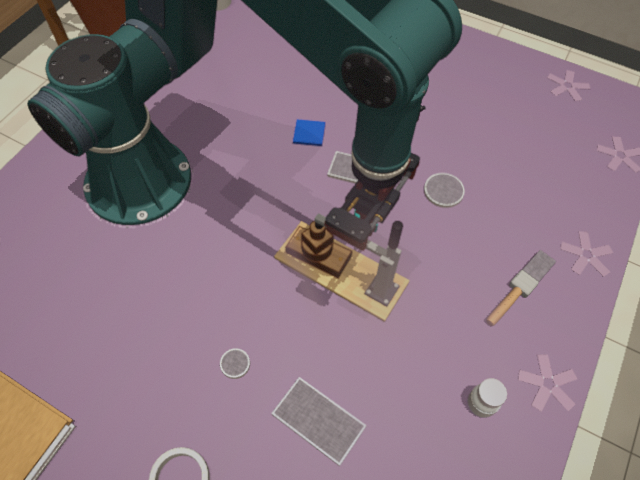

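Call:
{"method": "carry_out", "body": {
  "rotation": [
    [0, 0, 0],
    [0, 0, 0],
    [0, 0, 0],
    [0, 0, 0],
    [0, 0, 0]
  ],
  "delta_pos": [
    [0, 1.0, -0.3],
    [0, 1.5, 0],
    [0, 1.5, 0],
    [0, 1.5, 0],
    [0, 1.5, 0]
  ],
  "claw": [0, 0, 0, 0, 0]
}}

```text
t: 4.23
eef_pos: [0.6163, 0.011, 0.2099]
tool_rot: [1.646, 1.567, 0.012]
force: [-1.4, -0.8, 0.5]
gripper_width: 0.0002
```

Call:
{"method": "carry_out", "body": {
  "rotation": [
    [0, 0, 0],
    [0, 0, 0],
    [0, 0, 0],
    [0, 0, 0],
    [0, 0, 0]
  ],
  "delta_pos": [
    [0, 1.5, 0],
    [0, 1.0, 0],
    [-3, 0, 0],
    [-4, 0, 0],
    [-4, 0, 0]
  ],
  "claw": [0, 0, 0, 0, 0]
}}

```text
t: 4.65
eef_pos: [0.6394, 0.0093, 0.3194]
tool_rot: [1.702, 1.57, 0.067]
force: [0.4, -0.1, 0.4]
gripper_width: 0.0003
```

Call:
{"method": "carry_out", "body": {
  "rotation": [
    [0, 0, 0],
    [0, 0, 0],
    [0, 0, 0],
    [0, 0, 0]
  ],
  "delta_pos": [
    [-4, 0, 0],
    [-2, 0, 0],
    [0, 0, 0],
    [0, 0, 0]
  ],
  "claw": [0, 0, 0, 0]
}}

```text
t: 4.98
eef_pos: [0.6403, 0.0093, 0.3804]
tool_rot: [1.562, 1.564, -0.073]
force: [0.1, 0.5, -1.0]
gripper_width: 0.0005
```

Run:
```python
from h import *
plan([.545,.016,.205],np.radians(-93.6))
im=vision.get_image('scene');save(im,'s3')
im=vision.get_image('wrist');save(im,'w3')
```

```text
t 4.98 p [0.6403 0.0093 0.3804] jaw dir -93.63 tilt [-1.     0.007  0.   ] w 0.0005 F [ 0.1  0.5 -1. ]
 rotvec [-0.0006  0.0001 -0.0068] delta in current tool cm [17.48 -9.68 -0.07] in goal tool cm [17.54 -9.56 -0.07]
```

View pics/w3.png

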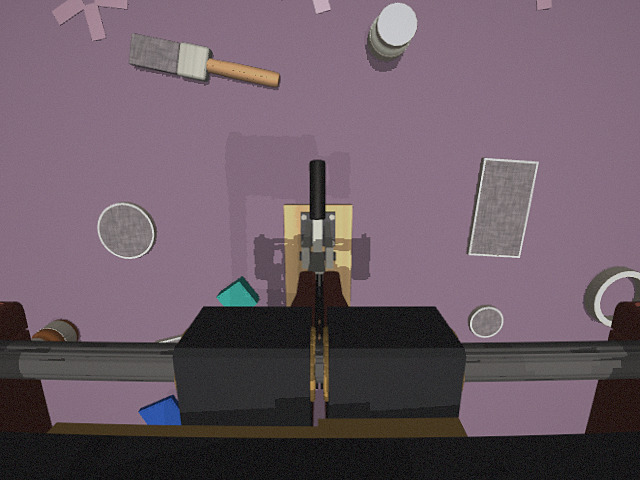

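View pics/s3.png

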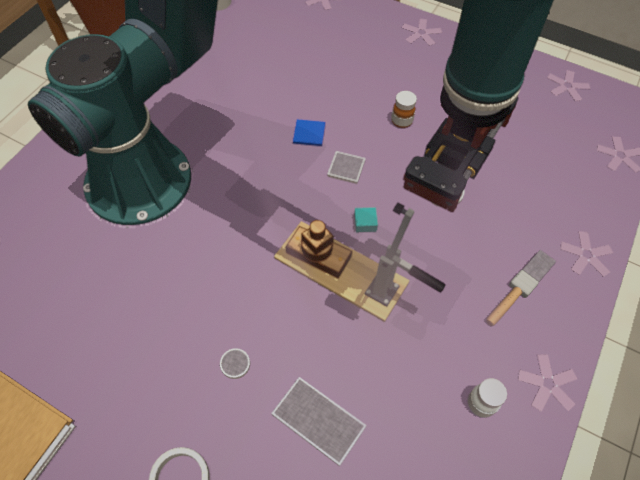

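Call:
{"method": "carry_out", "body": {
  "rotation": [
    [0, 0, 0],
    [0, 0, 0],
    [0, 0, 0],
    [0, 0, 0],
    [0, 0, 0]
  ],
  "delta_pos": [
    [0, -4, 0],
    [0, -4, 0],
    [0, -4, 0],
    [0, -4, 0],
    [0, -4, 0]
  ],
  "claw": [6, 6, 6, 6, 6]
}}

```text
t: 5.5
eef_pos: [0.4363, 0.0223, 0.3746]
tool_rot: [-1.635, 1.567, 3.014]
force: [0.3, -0.1, 0.5]
gripper_width: 0.0303
```

Call:
{"method": "carry_out", "body": {
  "rotation": [
    [0, 0, 0],
    [0, 0, 0],
    [0, 0, 0],
    [0, 0, 0],
    [0, 0, 0]
  ],
  "delta_pos": [
    [0, -4, 0],
    [0, 0, 0],
    [0, 0, 0],
    [0, 0, 0],
    [0, 0, 0]
  ],
  "claw": [6, 6, 6, 6, 6]
}}

```text
t: 5.92
eef_pos: [0.4003, 0.0245, 0.3762]
tool_rot: [-1.851, 1.57, 2.798]
force: [-0.3, -0.2, -0.3]
gripper_width: 0.0594
```

Run:
```python
from h import *
im=vision.get_image('wrist');save(im,'w4')
import pickle; pickle.dump({k:im[k] for k in im},open('w4.pkl','wb'))
plan([.443,.02,.205],np.radians(-93.6)); print(im['fx'],-np.array(im['R']).T@im['t'])
for n in ['button_mid','square_mid','disc_mid','oblong_mid','button_pad','square_pad','disc_pad','oblong_pad']:
    for r in models.look_for(im,n)[:3]: 
        p=np.array(r['centre']); print(n,p.round(4),round(r['confidence'],2),proj(im,p).round(0))
```

```text
t 5.97 p [0.4004 0.0244 0.3762] jaw dir -93.63 tilt [-1.    -0.001 -0.   ] w 0.0597 F [ 0.9 -0.4  0.1]
 rotvec [-0.0005 -0.0001  0.0008] delta in current tool cm [17.12  4.29  0.18] in goal tool cm [17.12  4.28  0.18]
369.86083908555474 [0.46968939 0.02120336 0.53789925]
button_mid [ 0.4135 -0.2422  0.0108] 0.69 [[506. 171.]]
button_mid [0.4432 0.0194 0.121 ] 0.64 [[322. 166.]]
square_mid [0.4887 0.1432 0.0275] 0.66 [[227. 133.]]
square_mid [0.4466 0.0176 0.0995] 0.57 [[323. 162.]]
square_mid [ 0.4117 -0.243   0.0104] 0.15 [[507. 172.]]
disc_mid [0.4412 0.0256 0.0695] 0.84 [[317. 165.]]
oblong_mid [0.4715 0.0258 0.0412] 0.88 [[315. 140.]]
button_pad [ 0.4132 -0.2415  0.0076] 0.73 [[505. 171.]]
button_pad [0.4421 0.0226 0.0706] 0.72 [[319. 164.]]
square_pad [0.3882 0.251  0.0053] 0.88 [[166. 209.]]
square_pad [0.2718 0.2932 0.0118] 0.73 [[151. 287.]]
disc_pad [0.5976 0.2974 0.0062] 0.87 [[108.  59.]]
oblong_pad [ 0.5809 -0.2535  0.0107] 0.8 [[521.  43.]]
```

View pics/w4.png

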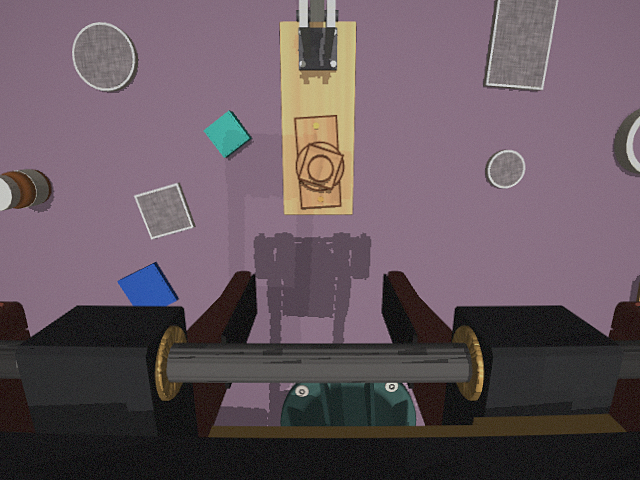

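Run:
```python
import pickle
from h import *
im=pickle.load(open('w4.pkl','rb'))
x0,y0=275,105
z=cv2.resize(im['pixels'][y0:y0+115,x0:x0+100],None,fx=5.2,fy=5.2,interpolation=cv2.INTER_CUBIC)
cv2.imwrite('pics/w4z.png',z[:,:,::-1])
# pads
lab=cv2.cvtColor(cv2.GaussianBlur(im['pixels'],(3,3),0),cv2.COLOR_RGB2LAB).astype(int)
for n,s,r0 in [('button',(.419,-.244),30),('square',(.388,.252),45),('disc',(.601,.299),45)]:
    u,v=proj(im,[s[0],s[1],.01])[0].astype(int)
    inn=np.median(lab[v-5:v+6,u-5:u+6].reshape(-1,3),0)
    th=(inn[1]+np.median(lab[100:130,130:190,1]))/2
    m=(lab[...,1]<th).astype(np.uint8)
    w=np.zeros_like(m);cv2.circle(w,(u,v),r0,1,-1);m&=w
    m=cv2.morphologyEx(m,cv2.MORPH_OPEN,np.ones((3,3)))
    nl,l,st,ce=cv2.connectedComponentsWithStats(m);k=l[v,u]
    cs=max(cv2.findContours((l==k).astype(np.uint8),cv2.RETR_EXTERNAL,cv2.CHAIN_APPROX_NONE)[0],key=len)
    P=unproj(im,cs.reshape(-1,2),.01)[:,:2]
    r=cv2.minAreaRect((P*1000).astype(np.float32));M=cv2.moments(cs)
    print(n,st[k],np.round(r[0],1),np.round(r[1],1),round(r[2],1),unproj(im,[[M['m10']/M['m00'],M['m01']/M['m00']]],.01)[0].round(4))
```

```text
button [ 485  150   41   39 1257] [ 416.1 -240.4] [58.3 53.5] 86.9 [ 0.4169 -0.2402  0.01  ]
square [ 134  183   61   56 2270] [386.7 252.1] [69.2 72.1] 11.6 [0.3875 0.252  0.01  ]
disc [  72   22   66   70 3639] [599.5 300.4] [89.1 86.9] 80.3 [0.5999 0.3    0.01  ]
```

View pics/w4z.png

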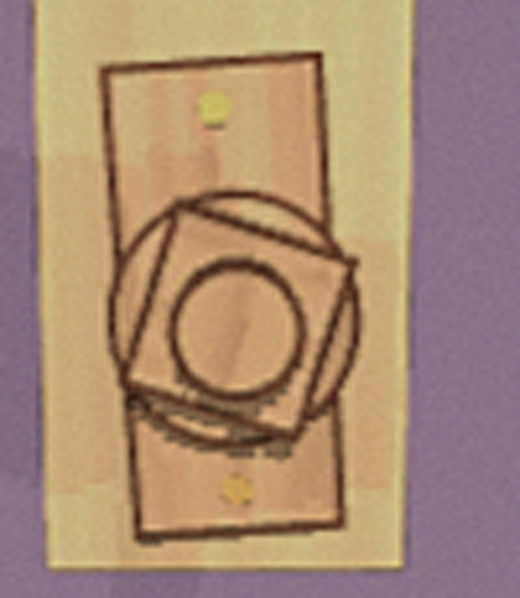

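Run:
```python
import pickle
from h import *
im=pickle.load(open('w4.pkl','rb'))
f=lambda L,z:unproj(im,(np.array(L,float)+.5)/5.2-.5+[275,105],z)[:,:2]
for n,L,z in [('ob',[(101,68),(321,56),(342,523),(137,535)],.04),('sq',[(180,206),(354,262),(297,440),(124,385)],.096),('bu',[(238,327)],.124),('di',[(236,320)],.068),('di edges',[(110,320),(361,320)],.068)]:
    P=f(L,z);print(n,P.mean(0).round(4))
    if len(P)==4:
        E=np.roll(P,-1,0)-P; print(np.hypot(*E.T).round(4),np.degrees(np.arctan2(E[:,1],E[:,0])).round(1))
    else: print(P.round(4))
```

```text
ob [0.4427 0.0243]
[0.0545 0.1169 0.0538 0.1173] [-9.070e+01  1.797e+02  8.980e+01  1.000e-01]
sq [0.4405 0.0213]
[0.0409 0.0419 0.0415 0.0418] [-111.1  159.1   68.8  -21.8]
bu [0.4418 0.0215]
[[0.4418 0.0215]]
di [0.4397 0.0219]
[[0.4397 0.0219]]
di edges [0.4398 0.022 ]
[[ 0.4417  0.0521]
 [ 0.4379 -0.0082]]
```

Call:
{"method": "carry_out", "body": {
  "rotation": [
    [0, 0, 0],
    [0, 0, 0],
    [0, 0, 0],
    [0, 0, 0],
    [0, 0, 0]
  ],
  "delta_pos": [
    [2, 2.1, 0],
    [4, 2.0, 0],
    [4, 0, 0],
    [4, 0, 0],
    [4, 0, 0]
  ],
  "claw": [6, 6, 6, 6, 6]
}}

```text
t: 6.78
eef_pos: [0.4391, 0.0221, 0.198]
tool_rot: [1.621, 1.569, -0.013]
force: [0.6, 0.6, -0.3]
gripper_width: 0.0601
```

Call:
{"method": "carry_out", "body": {
  "rotation": [
    [0, 0, 0],
    [0, 0, 0],
    [0, 0, 0],
    [0, 0, 0],
    [0, 0, 0]
  ],
  "delta_pos": [
    [4, 0, 0],
    [2, 0, 0],
    [0, 0, 0],
    [0, 0, 0],
    [0, 0, 0]
  ],
  "claw": [6, 6, 6, 6, 6]
}}

```text
t: 7.2
eef_pos: [0.4401, 0.022, 0.1407]
tool_rot: [1.574, 1.569, -0.06]
force: [0.2, 0.4, -0.8]
gripper_width: 0.0601
```

Run:
```python
from h import *
plan([.4415,.0215,.1],np.radians(-93.6))
```

```text
t 7.2 p [0.4401 0.022  0.1407] jaw dir -93.62 tilt [-1.     0.002 -0.   ] w 0.0601 F [ 0.2  0.4 -0.8]
 rotvec [-0.0003 -0.     -0.0022] delta in current tool cm [4.07 0.13 0.04] in goal tool cm [4.07 0.14 0.04]
```

Call:
{"method": "carry_out", "body": {
  "rotation": [
    [0, 0, 0],
    [0, 0, 0],
    [0, 0, 0],
    [0, 0, 0],
    [0, 0, 0]
  ],
  "delta_pos": [
    [2, 0.1, 0],
    [1.5, 0, 0],
    [0.5, 0, 0],
    [0, 0, 0],
    [0, 0, 0]
  ],
  "claw": [6, 6, 6, 6, 6]
}}

```text
t: 7.62
eef_pos: [0.4408, 0.022, 0.1007]
tool_rot: [1.569, 1.569, -0.065]
force: [-0.2, -0.0, -0.1]
gripper_width: 0.0601
```

Call:
{"method": "carry_out", "body": {
  "rotation": [
    [0, 0, 0],
    [0, 0, 0],
    [0, 0, 0],
    [0, 0, 0],
    [0, 0, 0]
  ],
  "delta_pos": [
    [0, 0, 0],
    [0, 0, 0],
    [0, 0, 0],
    [0, 0, 0],
    [0, 0, 0]
  ],
  "claw": [4, 2, 2, 2, 2],
  "grip_force": 15
}}

```text
t: 8.03
eef_pos: [0.4399, 0.022, 0.0997]
tool_rot: [1.583, 1.57, -0.051]
force: [0.4, -0.1, -0.4]
gripper_width: 0.0303
```

Call:
{"method": "carry_out", "body": {
  "rotation": [
    [0, 0, 0],
    [0, 0, 0]
  ],
  "delta_pos": [
    [0, 0, 0],
    [0, 0, 0]
  ],
  "claw": [2, 2]
}}

```text
t: 8.2
eef_pos: [0.4399, 0.0221, 0.0996]
tool_rot: [1.762, 1.57, 0.128]
force: [-1.0, -0.6, 4.5]
gripper_width: 0.0297
```

Call:
{"method": "carry_out", "body": {
  "rotation": [
    [0, 0, 0],
    [0, 0, 0],
    [0, 0, 0],
    [0, 0, 0],
    [0, 0, 0]
  ],
  "delta_pos": [
    [-0.5, 0, 0],
    [-1.5, 0, 0],
    [-2, 0, 0],
    [-2, 0, 1],
    [0, -0.1, 3]
  ],
  "claw": [2, 2, 2, 2, 2]
}}

```text
t: 8.62
eef_pos: [0.4386, -0.0165, 0.1626]
tool_rot: [1.701, 1.565, 0.07]
force: [0.0, -0.7, -0.7]
gripper_width: 0.0296
```

Call:
{"method": "carry_out", "body": {
  "rotation": [
    [0, 0, 0],
    [0, 0, 0],
    [0, 0, 0],
    [0, 0, 0],
    [0, 0, 0]
  ],
  "delta_pos": [
    [0, -0.1, 3.5],
    [0, -0.1, 3.5],
    [0, -0.1, 3.5],
    [0, -0.1, 3.5],
    [0, -0.1, 3.5]
  ],
  "claw": [2, 2, 2, 2, 2]
}}

```text
t: 9.03
eef_pos: [0.4196, -0.1936, 0.1596]
tool_rot: [2.941, 1.571, 1.307]
force: [-0.1, -0.3, -0.6]
gripper_width: 0.0297
```

Call:
{"method": "carry_out", "body": {
  "rotation": [
    [0, 0, 0],
    [0, 0, 0],
    [0, 0, 0],
    [0, 0, 0],
    [0, 0, 0]
  ],
  "delta_pos": [
    [0, 0, 3],
    [0, 0, 2],
    [0, 0, 0],
    [0, 0, 0],
    [0, 0, 0]
  ],
  "claw": [2, 2, 2, 2, 2]
}}

```text
t: 9.45
eef_pos: [0.4165, -0.241, 0.1592]
tool_rot: [-2.486, 1.569, 2.163]
force: [-0.6, 0.2, 0.6]
gripper_width: 0.0296
```

```bash
cat > pad.py <<'E'
from h import *
def padfit(im,s,r0):
    lab=cv2.cvtColor(cv2.GaussianBlur(im['pixels'],(3,3),0),cv2.COLOR_RGB2LAB).astype(int)
    u,v=proj(im,[s[0],s[1],.01])[0].astype(int)
    m=(lab[...,1]<137).astype(np.uint8)
    w=np.zeros_like(m);cv2.circle(w,(u,v),r0,1,-1);m&=w
    m=cv2.morphologyEx(m,cv2.MORPH_OPEN,np.ones((3,3)))
    nl,l,st,ce=cv2.connectedComponentsWithStats(m);k=l[v,u]
    cs=max(cv2.findContours((l==k).astype(np.uint8),cv2.RETR_EXTERNAL,cv2.CHAIN_APPROX_NONE)[0],key=len)
    P=unproj(im,cs.reshape(-1,2),.01)[:,:2]
    r=cv2.minAreaRect((P*1000).astype(np.float32));M=cv2.moments(cs)
    print('pad',st[k],np.round(r[0],1),np.round(r[1],1),round(r[2],1),unproj(im,[[M['m10']/M['m00'],M['m01']/M['m00']]],.01)[0].round(4))
E
python3 - <<'E'
from pad import *
plan([.4175,-.242,.08],np.radians(-93.6))
im=vision.get_image('wrist');save(im,'w5')
T=vision.get_image('top');save(T,'t5');S=vision.get_image('scene');save(S,'s5')
for n,s,r in [('ob',(.598,-.258),70),('sq',(.3875,.2515),30),('di',(.6,.3),30)]:
  for I,c in ((T,'top'),(S,'scene'),(im,'w')):
    try: print(n,c);padfit(I,s,r)
    except Exception as e: print(e)
E
```

```text
t 9.45 p [ 0.4165 -0.241   0.1592] jaw dir -93.64 tilt [-1.    -0.001 -0.001] w 0.0296 F [-0.6  0.2  0.6]
 rotvec [-0.0007 -0.0013  0.001 ] delta in current tool cm [7.92 0.11 0.1 ] in goal tool cm [7.92 0.1  0.09]
ob top
pad [ 415  150  103  106 7706] [ 571.1 -302.3] [190.2 259.8] 79.5 [ 0.5625 -0.2958  0.01  ]
ob scene
pad [ 272  377   94   88 4146] [ 599.3 -258. ] [ 82.6 146.5] 83.0 [ 0.6011 -0.2592  0.01  ]
ob w
pad [     0      0    640    480 301812] [ 361.2 -235.9] [715.7 470.7] 86.4 [ 0.3999 -0.239   0.01  ]
sq top
pad [ 165  240   59   59 2817] [388.4 253.4] [118.8 119.9] 4.3 [0.3878 0.253  0.01  ]
sq scene
pad [328 151  37  32 851] [387.8 250.1] [71.  75.3] 12.0 [0.3885 0.2497 0.01  ]
sq w
pad [     0      0    640    480 307200] [ 361.2 -235.9] [715.7 470.7] 86.4 [ 0.4033 -0.2393  0.01  ]
di top
pad [ 163  148   42   41 1338] [600.4 301.1] [88.5 88. ] 51.9 [0.6002 0.3011 0.01  ]
di scene
pad [ 424  173   41   34 1115] [601.7 299.2] [88.2 87.6] 29.3 [0.6018 0.2981 0.01  ]
di w
pad [     0      0    640    480 307200] [ 361.2 -235.9] [715.7 470.7] 86.4 [ 0.4033 -0.2393  0.01  ]
```

View pics/w5.png

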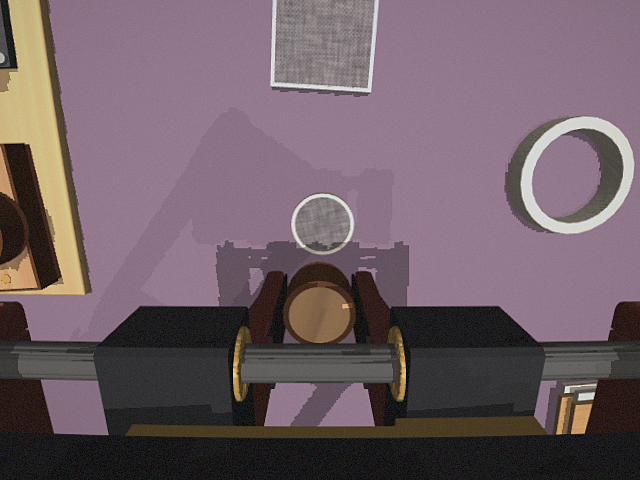

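View pics/s5.png

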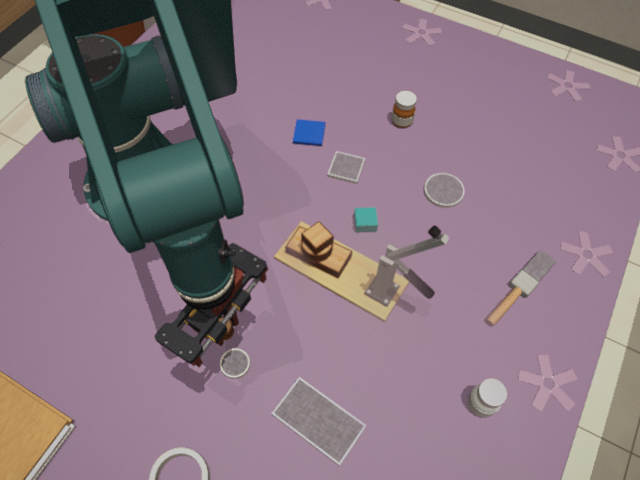

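View pics/t5.png

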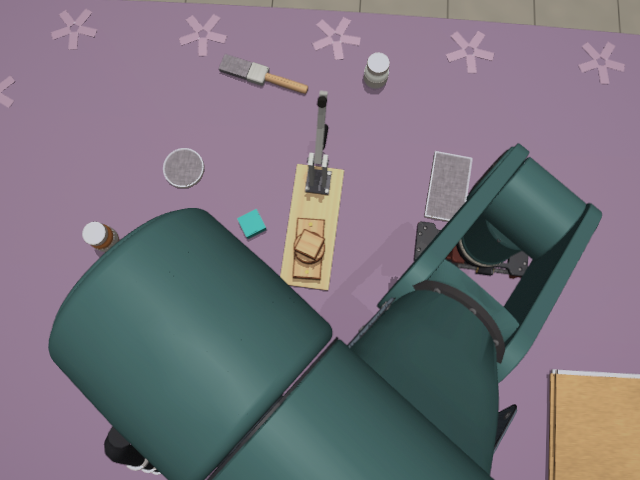

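Run:
```python
from h import *
im=vision.get_image('wrist')
print(unproj(im,[[323,223],[292,223],[354,223],[323,193],[323,253]],.01).round(4))
plan([.4175,-.242,.08],np.radians(-93.6))
print(unproj(im,[[320,314],[285,314],[355,314],[320,345]],.159-.004+.028).round(4))
```

```text
[[ 0.4182 -0.2429  0.01  ]
 [ 0.4198 -0.2163  0.01  ]
 [ 0.4165 -0.2695  0.01  ]
 [ 0.444  -0.2444  0.01  ]
 [ 0.3912 -0.2413  0.01  ]]
t 9.65 p [ 0.4169 -0.2407  0.1594] jaw dir -93.53 tilt [-1.    -0.    -0.001] w 0.0297 F [ 0.3 -0.8 -0.5]
 rotvec [ 0.0012 -0.0006  0.0005] delta in current tool cm [7.94 0.07 0.13] in goal tool cm [7.94 0.06 0.12]
[[ 0.4182 -0.2399  0.183 ]
 [ 0.419  -0.2257  0.183 ]
 [ 0.4173 -0.2542  0.183 ]
 [ 0.4039 -0.2391  0.183 ]]
```

Call:
{"method": "carry_out", "body": {
  "rotation": [
    [0, 0, 0],
    [0, 0, 0],
    [0, 0, 0],
    [0, 0, 0],
    [0, 0, 0]
  ],
  "delta_pos": [
    [2, 0, 0.3],
    [4, 0, 0],
    [4, 0, 0],
    [2.5, 0, 0],
    [1, 0, 0]
  ],
  "claw": [2, 2, 2, 2, 2]
}}

```text
t: 10.07
eef_pos: [0.4149, -0.2426, 0.0214]
tool_rot: [-2.198, 1.565, 2.453]
force: [-1.2, 0.1, -0.4]
gripper_width: 0.0296
```

Call:
{"method": "carry_out", "body": {
  "rotation": [
    [0, 0, 0],
    [0, 0, 0],
    [0, 0, 0],
    [0, 0, 0],
    [0, 0, 0]
  ],
  "delta_pos": [
    [0.5, 0, 0],
    [0, 0, 0],
    [0, 0, 0],
    [0, 0, 0],
    [0, 0, 0]
  ],
  "claw": [2, 2, 2, 2, 2]
}}

```text
t: 10.48
eef_pos: [0.4179, -0.2458, 0.0208]
tool_rot: [0.979, 1.568, -0.655]
force: [0.4, -0.3, -1.5]
gripper_width: 0.0299
```

Run:
```python
from h import *
plan([.4175,-.2434,.0136],np.radians(-93.6))
```

```text
t 10.48 p [ 0.4179 -0.2458  0.0208] jaw dir -93.62 tilt [-1.     0.002  0.002] w 0.0299 F [ 0.4 -0.3 -1.5]
 rotvec [-0.0003  0.0017 -0.0025] delta in current tool cm [ 0.72 -0.06 -0.24] in goal tool cm [ 0.72 -0.06 -0.24]
```

Call:
{"method": "carry_out", "body": {
  "rotation": [
    [0, 0, 0],
    [0, 0, 0],
    [0, 0, 0],
    [0, 0, 0],
    [0, 0, 0]
  ],
  "delta_pos": [
    [0.3, 0, -0.2],
    [0.3, 0, 0],
    [0, 0, 0],
    [0, 0, 0],
    [0, 0, 0]
  ],
  "claw": [2, 2, 2, 2, 2]
}}

```text
t: 10.9
eef_pos: [0.4173, -0.2431, 0.0135]
tool_rot: [1.396, 1.57, -0.238]
force: [2.3, 1.1, 2.8]
gripper_width: 0.0295
```

Run:
```python
from h import *
plan([.4175,-.2434,.0136],np.radians(-93.6))
im=vision.get_image('wrist');save(im,'w6')
```

```text
t 10.9 p [ 0.4173 -0.2431  0.0135] jaw dir -93.63 tilt [-1.     0.001  0.   ] w 0.0295 F [2.3 1.1 2.8]
 rotvec [-0.0005  0.0001 -0.0005] delta in current tool cm [-0.01  0.03  0.03] in goal tool cm [-0.01  0.03  0.03]
```

View pics/w6.png

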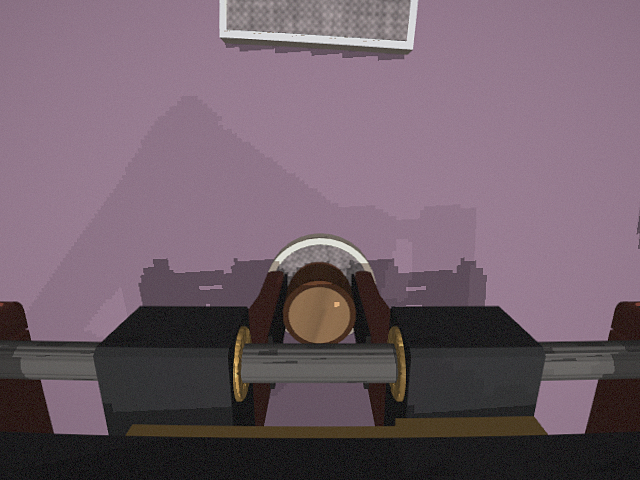

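Call:
{"method": "carry_out", "body": {
  "rotation": [
    [0, 0, 0],
    [0, 0, 0],
    [0, 0, 0],
    [0, 0, 0],
    [0, 0, 0]
  ],
  "delta_pos": [
    [0, 0, 0],
    [0, 0, 0],
    [0, 0, 0],
    [0, 0, 0],
    [-1, 0, 0]
  ],
  "claw": [3.5, 4, 5, 5, 5]
}}

```text
t: 11.37
eef_pos: [0.4158, -0.2422, 0.0224]
tool_rot: [-2.178, 1.567, 2.471]
force: [0.4, 0.0, -0.7]
gripper_width: 0.0497
```

Call:
{"method": "carry_out", "body": {
  "rotation": [
    [0, 0, 0],
    [0, 0, 0],
    [0, 0, 0],
    [0, 0, 0],
    [0, 0, 0]
  ],
  "delta_pos": [
    [-3, 0, 0],
    [-4, 0, 0],
    [-4, 0, 0],
    [-4, 0, 0],
    [-4, 0, 0]
  ],
  "claw": [5, 5, 5, 6, 6]
}}

```text
t: 11.78
eef_pos: [0.4163, -0.2425, 0.216]
tool_rot: [-2.178, 1.571, 2.471]
force: [0.3, -0.3, 0.1]
gripper_width: 0.0585
```

Run:
```python
from h import *
im=vision.get_image('wrist');save(im,'w7')
im=vision.get_image('scene');save(im,'s7')
plan([.441,.0213,.2],np.radians(-111.6))
```

```text
t 11.88 p [ 0.4204 -0.2457  0.2205] jaw dir -93.61 tilt [-1.     0.011  0.007] w 0.0599 F [ 1.3 -0.5 -0.2]
 rotvec [ 0.314   0.0055 -0.0116] delta in current tool cm [  1.85   0.35 -26.79] in goal tool cm [  2.05  -7.91 -25.58]
```

View pics/w7.png

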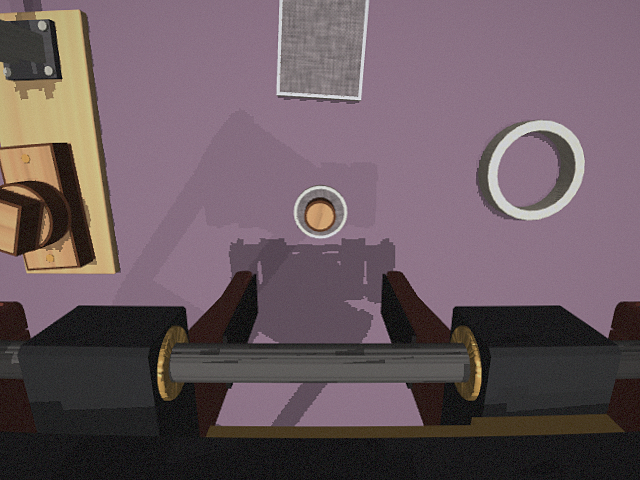

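Call:
{"method": "carry_out", "body": {
  "rotation": [
    [0, 0, 0],
    [0, 0, 0],
    [0, 0, 0],
    [0, 0, 0],
    [0, 0, 0]
  ],
  "delta_pos": [
    [0, 0.4, -3.8],
    [0, 0, -3.8],
    [0, 0, -3.8],
    [0, 0, -3.8],
    [0, 0, -3.8]
  ],
  "claw": [6.4, 6.4, 6.4, 6.4, 6.4]
}}

```text
t: 12.3
eef_pos: [0.4319, -0.0519, 0.2131]
tool_rot: [-1.917, 1.57, 2.731]
force: [1.4, 0.7, 0.4]
gripper_width: 0.064
```

Call:
{"method": "carry_out", "body": {
  "rotation": [
    [0, 0, 0],
    [0, 0, 0],
    [0.105, 0, 0],
    [0.105, 0, 0],
    [0.105, 0, 0]
  ],
  "delta_pos": [
    [0, 0, -3.8],
    [0, 0, -3.8],
    [0, 0, 0],
    [0, 0, 0],
    [0, 0, 0]
  ],
  "claw": [6.4, 6.4, 6.4, 6.4, 6.4]
}}

```text
t: 12.72
eef_pos: [0.4369, 0.0234, 0.213]
tool_rot: [-1.296, 1.57, 3.036]
force: [0.3, 0.8, 0.4]
gripper_width: 0.0643
```

Call:
{"method": "carry_out", "body": {
  "rotation": [
    [0, 0, 0],
    [0, 0, 0],
    [0, 0, 0],
    [0, 0, 0]
  ],
  "delta_pos": [
    [0, 0, 0],
    [0, 0, 0],
    [0, 0, 0],
    [0, 0, 0]
  ],
  "claw": [6.4, 6.4, 6.4, 6.4]
}}

```text
t: 13.05
eef_pos: [0.4376, 0.022, 0.2133]
tool_rot: [-1.557, 1.57, 2.779]
force: [0.3, -0.4, 0.3]
gripper_width: 0.0638
```

Run:
```python
from h import *
plan([.441,.0213,.12],np.radians(-111.6))
im=vision.get_image('wrist');save(im,'w8')
```

```text
t 13.05 p [0.4376 0.022  0.2133] jaw dir -111.58 tilt [-1. -0.  0.] w 0.0638 F [ 0.3 -0.4  0.3]
 rotvec [0.0004 0.     0.0004] delta in current tool cm [ 9.33  0.35 -0.06] in goal tool cm [ 9.33  0.35 -0.06]
```

View pics/w8.png

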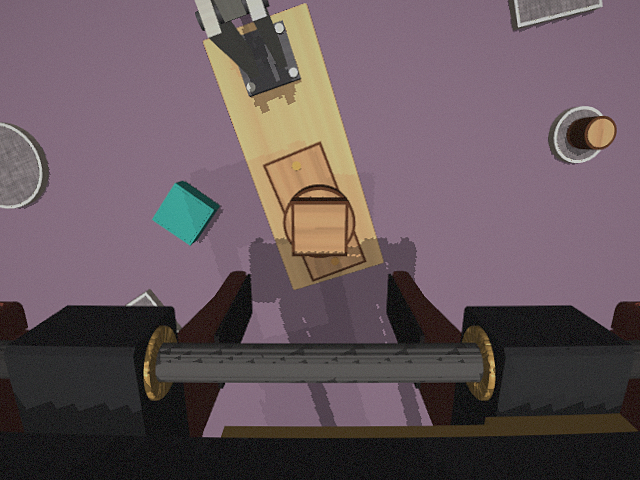

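Run:
```python
from h import *
im=vision.get_image('wrist')
z=cv2.resize(im['pixels'][175:295,250:400],None,fx=5,fy=5,interpolation=cv2.INTER_CUBIC);cv2.imwrite('pics/w8z.png',z[:,:,::-1])
P=unproj(im,[[294,202],[350,202],[347,255],[293,256]],.096);print(P.round(4),P.mean(0))
```

```text
[[ 0.4678  0.0316  0.096 ]
 [ 0.4521 -0.008   0.096 ]
 [ 0.4134  0.009   0.096 ]
 [ 0.4284  0.0489  0.096 ]] [0.44040309 0.02038327 0.096     ]
```

View pics/w8z.png

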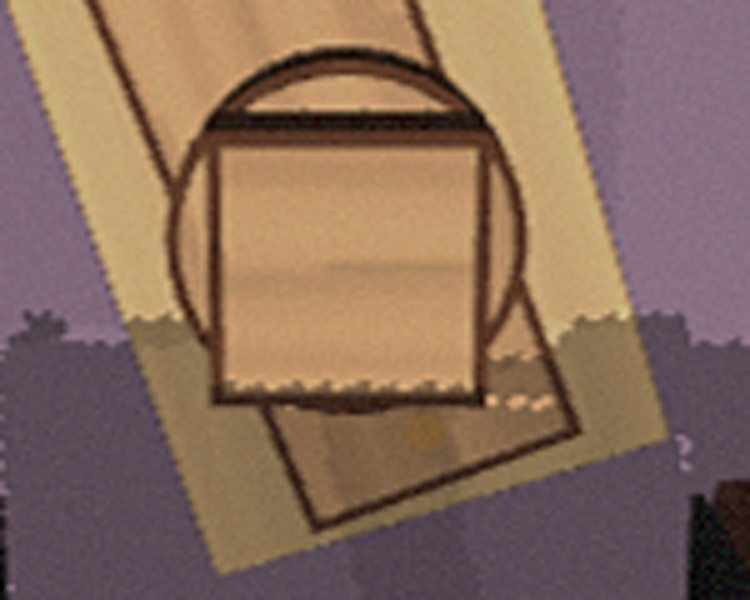

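Call:
{"method": "carry_out", "body": {
  "rotation": [
    [0, 0, 0],
    [0, 0, 0],
    [0, 0, 0],
    [0, 0, 0],
    [0, 0, 0]
  ],
  "delta_pos": [
    [3, 0.3, 0],
    [4, 0, 0],
    [4, 0, 0],
    [1.5, 0, 0],
    [1, 0, 0]
  ],
  "claw": [6.4, 6.4, 6.4, 6.4, 6.4]
}}

```text
t: 13.57
eef_pos: [0.4385, 0.0211, 0.0759]
tool_rot: [-1.327, 1.566, 3.008]
force: [0.6, -0.3, -0.0]
gripper_width: 0.0639
```

Call:
{"method": "carry_out", "body": {
  "rotation": [
    [0, 0, 0],
    [0, 0, 0],
    [0, 0, 0]
  ],
  "delta_pos": [
    [0, 0, 0],
    [0, 0, 0],
    [0, 0, 0]
  ],
  "claw": [6.4, 6.4, 6.4]
}}

```text
t: 13.82
eef_pos: [0.4413, 0.0209, 0.0791]
tool_rot: [1.937, 1.57, -0.012]
force: [0.8, -0.0, -0.3]
gripper_width: 0.0644
```

Call:
{"method": "carry_out", "body": {
  "rotation": [
    [0, 0, 0],
    [0, 0, 0],
    [0, 0, 0]
  ],
  "delta_pos": [
    [0.6, 0, 0],
    [0, 0, 0],
    [0, 0, 0]
  ],
  "claw": [6.4, 6.4, 6.4]
}}

```text
t: 14.07
eef_pos: [0.4408, 0.0211, 0.0727]
tool_rot: [1.952, 1.57, 0.003]
force: [-0.3, 0.2, -0.1]
gripper_width: 0.0642
```

Call:
{"method": "carry_out", "body": {
  "rotation": [
    [0, 0, 0],
    [0, 0, 0],
    [0, 0, 0],
    [0, 0, 0],
    [0, 0, 0]
  ],
  "delta_pos": [
    [0, 0, 0],
    [0, 0, 0],
    [0, 0, 0],
    [0, 0, 0],
    [0, 0, 0]
  ],
  "claw": [5, 3.5, 3.5, 3.5, 3.5]
}}

```text
t: 14.48
eef_pos: [0.4406, 0.0211, 0.0726]
tool_rot: [2.279, 1.571, 0.33]
force: [-1.6, 0.6, 2.4]
gripper_width: 0.0435
```

Call:
{"method": "carry_out", "body": {
  "rotation": [
    [0, 0, 0],
    [0, 0, 0]
  ],
  "delta_pos": [
    [0, 0, 0],
    [0, 0, 0]
  ],
  "claw": [3.5, 3.5]
}}

```text
t: 14.65
eef_pos: [0.4406, 0.0211, 0.0726]
tool_rot: [2.233, 1.571, 0.284]
force: [-0.3, 0.2, 4.3]
gripper_width: 0.0441
```

Call:
{"method": "carry_out", "body": {
  "rotation": [
    [0, 0, 0],
    [0, 0, 0],
    [0, 0, 0],
    [0, 0, 0],
    [0, 0, 0]
  ],
  "delta_pos": [
    [-0.5, 0, 0],
    [-1.5, 0, 0],
    [-3, 0, 0],
    [-3, 0, 0],
    [-2, 0, 0]
  ],
  "claw": [3.5, 3.5, 3.5, 3.5, 3.5]
}}

```text
t: 15.07
eef_pos: [0.441, 0.0211, 0.1747]
tool_rot: [1.927, 1.569, -0.022]
force: [1.0, 0.2, -0.1]
gripper_width: 0.0439
```

Run:
```python
from h import *
plan([.3875,.2517,.17],np.radians(-78.3))
im=vision.get_image('wrist');save(im,'w9')
```

```text
t 15.07 p [0.441  0.0211 0.1747] jaw dir -111.67 tilt [-1.     0.001 -0.001] w 0.0439 F [ 1.   0.2 -0.1]
 rotvec [-5.824e-01 -1.000e-04 -1.600e-03] delta in current tool cm [  0.46 -13.49 -19.46] in goal tool cm [  0.47  -0.56 -23.67]
```

View pics/w9.png

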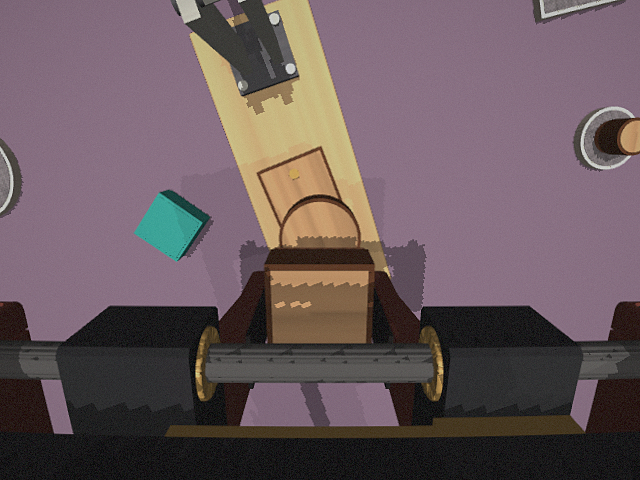

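Call:
{"method": "carry_out", "body": {
  "rotation": [
    [-0.1165, 0, 0],
    [-0.1165, 0, 0],
    [-0.1165, 0, 0],
    [-0.1165, 0, 0],
    [-0.1165, 0, 0]
  ],
  "delta_pos": [
    [0, 0, -1.5],
    [0, 0, -2],
    [0, 0, -2],
    [0, 0, -2],
    [0, 0, -2]
  ],
  "claw": [3.5, 3.5, 3.5, 3.5, 3.5]
}}

```text
t: 15.53
eef_pos: [0.4532, 0.1149, 0.1722]
tool_rot: [2.497, 1.571, 1.135]
force: [-0.3, 0.0, -0.5]
gripper_width: 0.0441
```

Run:
```python
from h import *
plan([.3875,.2517,.17],np.radians(-78.3))
```

```text
t 15.53 p [0.4532 0.1149 0.1722] jaw dir -77.99 tilt [-1.  0. -0.] w 0.0441 F [-0.3  0.  -0.5]
 rotvec [ 0.0054 -0.0002 -0.0001] delta in current tool cm [  0.23  -3.58 -14.75] in goal tool cm [  0.22  -3.66 -14.73]
```

Call:
{"method": "carry_out", "body": {
  "rotation": [
    [0, 0, 0],
    [0, 0, 0],
    [0, 0, 0],
    [0, 0, 0],
    [0, 0, 0]
  ],
  "delta_pos": [
    [0, -0.9, -3.7],
    [0, -0.9, -3.7],
    [0, -0.9, -3.7],
    [0, -0.9, -3.6],
    [0, 0, 0]
  ],
  "claw": [3.5, 3.5, 3.5, 3.5, 3.5]
}}

```text
t: 15.95
eef_pos: [0.3845, 0.2551, 0.1721]
tool_rot: [-2.556, 1.568, 2.365]
force: [-0.9, -0.7, -0.8]
gripper_width: 0.0441
```

Call:
{"method": "carry_out", "body": {
  "rotation": [
    [0, 0, 0],
    [0, 0, 0],
    [0, 0, 0],
    [0, 0, 0]
  ],
  "delta_pos": [
    [0, 0, 0],
    [0, 0, 0],
    [0, 0, 0],
    [0, 0, 0]
  ],
  "claw": [3.5, 3.5, 3.5, 3.5]
}}

```text
t: 16.28
eef_pos: [0.3885, 0.2495, 0.1723]
tool_rot: [-0.587, 1.571, -1.956]
force: [-0.4, -0.1, -1.5]
gripper_width: 0.0442
```

Run:
```python
from h import *
plan([.3875,.2517,.0146],np.radians(-78.3))
im=vision.get_image('wrist');save(im,'w10')
z=proj(im,[[.3875,.2517,.01]]);print(z)
```

```text
t 16.28 p [0.3885 0.2495 0.1723] jaw dir -78.41 tilt [-1. -0.  0.] w 0.0442 F [-0.4 -0.1 -1.5]
 rotvec [-0.002   0.0002  0.0001] delta in current tool cm [15.77 -0.05 -0.24] in goal tool cm [15.77 -0.06 -0.24]
[[317.50989661 222.51643793]]
```

View pics/w10.png

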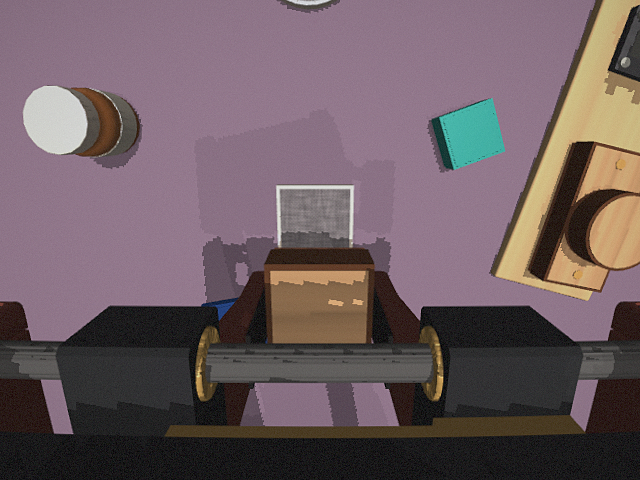

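Run:
```python
from h import *
im=vision.get_image('wrist')
P=unproj(im,[[276.5,185],[354,185]],.01);print(P.round(4))
G=down(np.radians(-78.4)).as_matrix(); c=P.mean(0)-G[:,1]*.034; print('pad centre',c.round(4))
plan([c[0],c[1],.0146],np.radians(-78.3))
```

```text
[[0.4132 0.2936 0.01  ]
 [0.4267 0.2272 0.01  ]]
pad centre [0.3867 0.2535 0.01  ]
t 16.38 p [0.3885 0.2496 0.1724] jaw dir -78.41 tilt [-1.  0.  0.] w 0.0441 F [ 0.7 -0.3 -0.1]
 rotvec [-0.002   0.0001 -0.    ] delta in current tool cm [15.78 -0.1  -0.42] in goal tool cm [15.78 -0.1  -0.42]
```

Call:
{"method": "carry_out", "body": {
  "rotation": [
    [0, 0, 0],
    [0, 0, 0],
    [0, 0, 0],
    [0, 0, 0],
    [0, 0, 0]
  ],
  "delta_pos": [
    [3, -0.1, -0.4],
    [4, 0, 0],
    [4, 0, 0],
    [3, 0, 0],
    [1, 0, 0]
  ],
  "claw": [3.5, 3.5, 3.5, 3.5, 3.5]
}}

```text
t: 16.8
eef_pos: [0.384, 0.2525, 0.0189]
tool_rot: [-1.352, 1.565, -2.72]
force: [0.0, 0.1, -0.4]
gripper_width: 0.0444
```

Call:
{"method": "carry_out", "body": {
  "rotation": [
    [0, 0, 0],
    [0, 0, 0],
    [0, 0, 0],
    [0, 0, 0]
  ],
  "delta_pos": [
    [0, 0, 0],
    [0, 0, 0],
    [0, 0, 0],
    [0, 0, 0]
  ],
  "claw": [3.5, 3.5, 3.5, 3.5]
}}

```text
t: 17.13
eef_pos: [0.3875, 0.2548, 0.0237]
tool_rot: [1.84, 1.568, 0.473]
force: [-0.3, -0.4, -0.4]
gripper_width: 0.0441
```

Run:
```python
from h import *
plan([.3870,.253,.0146],np.radians(-78.3))
```

```text
t 17.13 p [0.3875 0.2548 0.0237] jaw dir -78.32 tilt [-1.     0.003 -0.001] w 0.0441 F [-0.3 -0.4 -0.4]
 rotvec [-0.0004 -0.0007 -0.0027] delta in current tool cm [ 0.91 -0.08  0.17] in goal tool cm [ 0.91 -0.08  0.16]
```

Call:
{"method": "carry_out", "body": {
  "rotation": [
    [0, 0, 0],
    [0, 0, 0],
    [0, 0, 0],
    [0, 0, 0],
    [0, 0, 0]
  ],
  "delta_pos": [
    [0.4, 0, 0.1],
    [0.4, 0, 0],
    [0, 0, 0],
    [0, 0, 0],
    [0, 0, 0]
  ],
  "claw": [3.5, 3.5, 3.5, 3.5, 3.5]
}}

```text
t: 17.55
eef_pos: [0.3864, 0.2535, 0.0146]
tool_rot: [1.962, 1.57, 0.595]
force: [0.0, -0.5, 0.1]
gripper_width: 0.0436
```

Run:
```python
from h import *
plan([.3870,.253,.0146],np.radians(-78.3))
```

```text
t 17.55 p [0.3864 0.2535 0.0146] jaw dir -78.29 tilt [-1.  0. -0.] w 0.0436 F [ 0.  -0.5  0.1]
 rotvec [ 0.0002 -0.0002 -0.0004] delta in current tool cm [-0.    0.04  0.06] in goal tool cm [-0.    0.04  0.06]
```

Call:
{"method": "carry_out", "body": {
  "rotation": [
    [0, 0, 0],
    [0, 0, 0],
    [0, 0, 0],
    [0, 0, 0],
    [0, 0, 0]
  ],
  "delta_pos": [
    [0, 0, 0],
    [0, 0, 0],
    [0, 0, 0],
    [0, 0, 0],
    [-1, 0, 0]
  ],
  "claw": [5, 6, 6.5, 6.5, 6.5]
}}

```text
t: 17.97
eef_pos: [0.3852, 0.253, 0.0235]
tool_rot: [-1.385, 1.568, -2.752]
force: [-0.8, 0.6, -0.1]
gripper_width: 0.0646
```

Call:
{"method": "carry_out", "body": {
  "rotation": [
    [0, 0, 0],
    [0, 0, 0],
    [0, 0, 0],
    [0, 0, 0],
    [0, 0, 0]
  ],
  "delta_pos": [
    [-3, 0, 0],
    [-4, 0, 0],
    [-4, 0, 0],
    [-4, 0, 0],
    [-4, 0, 0]
  ],
  "claw": [6.5, 6.5, 7, 8, 8]
}}

```text
t: 18.38
eef_pos: [0.3856, 0.2531, 0.2163]
tool_rot: [-1.576, 1.57, -2.942]
force: [1.1, 0.2, -0.1]
gripper_width: 0.0784
```

Run:
```python
from h import *
im=vision.get_image('wrist');save(im,'w11')
plan([.440,.022,.21],np.radians(-93.6))
```

```text
t 18.43 p [0.3899 0.2552 0.2236] jaw dir -78.28 tilt [-1.     0.011 -0.003] w 0.0795 F [2.7 1.4 4.4]
 rotvec [ 0.2674 -0.0043 -0.0109] delta in current tool cm [ 1.3   0.15 23.86] in goal tool cm [ 1.36  6.46 22.96]
```

View pics/w11.png

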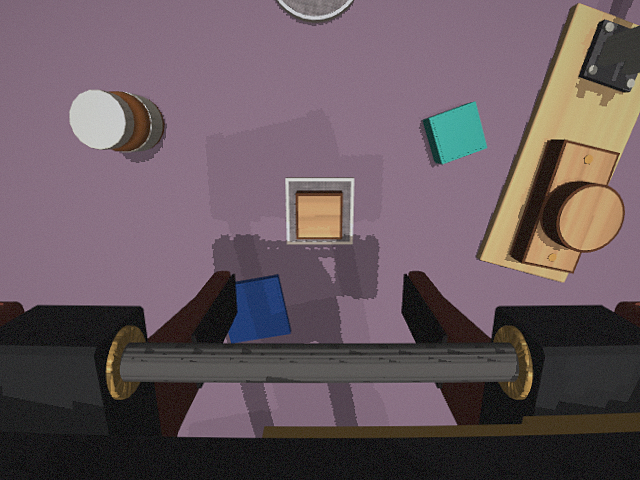

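Call:
{"method": "carry_out", "body": {
  "rotation": [
    [0, 0, 0],
    [0, 0, 0],
    [0, 0, 0],
    [0, 0, 0],
    [0, 0, 0]
  ],
  "delta_pos": [
    [0, 0, 3.5],
    [0, 0, 4],
    [0, 0, 4],
    [0, 0, 4],
    [0, 0, 4]
  ],
  "claw": [8.4, 8.4, 8.4, 8.4, 8.4]
}}

```text
t: 18.85
eef_pos: [0.4256, 0.0609, 0.2143]
tool_rot: [1.779, 1.571, 0.413]
force: [1.0, 0.4, 0.2]
gripper_width: 0.0842
```

Call:
{"method": "carry_out", "body": {
  "rotation": [
    [0.1025, 0, 0],
    [0.1025, 0, 0],
    [0, 0, 0],
    [0, 0, 0],
    [0, 0, 0]
  ],
  "delta_pos": [
    [0, 0, 4],
    [0, 0, 0],
    [0, 0, 0],
    [0, 0, 0],
    [0, 0, 0]
  ],
  "claw": [8.4, 8.4, 8.4, 8.4, 8.4]
}}

```text
t: 19.27
eef_pos: [0.4334, 0.0242, 0.2141]
tool_rot: [-2.177, 1.57, 2.539]
force: [-0.5, 0.3, 0.2]
gripper_width: 0.0839
```

Call:
{"method": "carry_out", "body": {
  "rotation": [
    [0, 0, 0],
    [0, 0, 0],
    [0, 0, 0]
  ],
  "delta_pos": [
    [0, 0, 0],
    [0, 0, 0],
    [0, 0, 0]
  ],
  "claw": [8.4, 8.4, 8.4]
}}

```text
t: 19.52
eef_pos: [0.4338, 0.0243, 0.2144]
tool_rot: [-3.055, 1.571, 1.66]
force: [-0.3, 0.0, 0.5]
gripper_width: 0.0838
```

Run:
```python
from h import *
im=vision.get_image('wrist');save(im,'w12')
plan([.440,.022,.11],np.radians(-90))
z=cv2.resize(im['pixels'][150:300,240:400],None,fx=4,fy=4,interpolation=cv2.INTER_CUBIC);cv2.imwrite('pics/w12z.png',z[:,:,::-1])
import pickle; pickle.dump(dict(im),open('w12.pkl','wb'))
```

```text
t 19.57 p [0.4338 0.0241 0.2144] jaw dir -89.91 tilt [-1. -0. -0.] w 0.0842 F [-0.2  0.8 -0. ]
 rotvec [ 0.0016 -0.0001  0.0001] delta in current tool cm [10.44  0.62  0.22] in goal tool cm [10.44  0.62  0.21]
```

View pics/w12z.png

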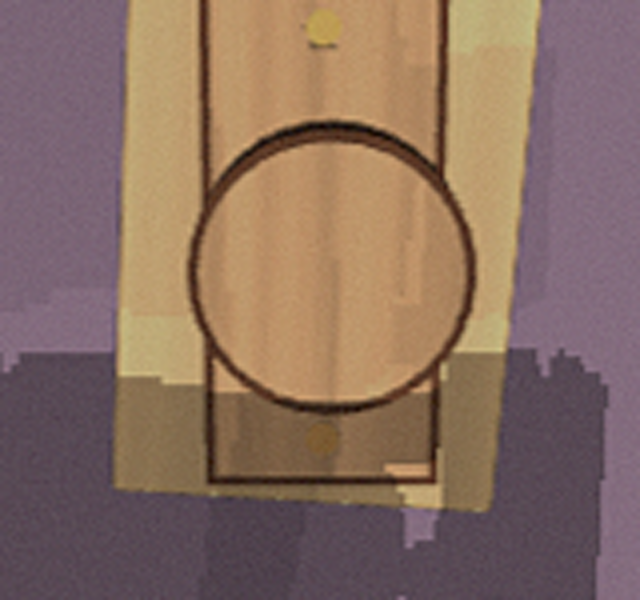

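Run:
```python
from h import *
import pickle
im=pickle.load(open('w12.pkl','rb'))
print(unproj(im,(np.array([[332.5,274],[190,274],[475,274],[332,132],[332,412]])+.5)/4-.5+[240,150],.068).round(4))
```

```text
[[ 0.4403  0.0222  0.068 ]
 [ 0.4402  0.0525  0.068 ]
 [ 0.4403 -0.008   0.068 ]
 [ 0.4703  0.0225  0.068 ]
 [ 0.4097  0.0222  0.068 ]]
```

Call:
{"method": "carry_out", "body": {
  "rotation": [
    [0, 0, 0],
    [0, 0, 0],
    [0, 0, 0],
    [0, 0, 0],
    [0, 0, 0]
  ],
  "delta_pos": [
    [2, 0.6, 0.2],
    [4, 0, 0],
    [4, 0, 0],
    [3, 0, 0],
    [2, 0, 0]
  ],
  "claw": [8.4, 8.4, 8.4, 8.4, 8.4]
}}

```text
t: 19.98
eef_pos: [0.4383, 0.0219, 0.0619]
tool_rot: [-1.71, 1.568, 3.003]
force: [-0.0, -0.5, -0.2]
gripper_width: 0.0839
```

Call:
{"method": "carry_out", "body": {
  "rotation": [
    [0, 0, 0],
    [0, 0, 0],
    [0, 0, 0],
    [0, 0, 0]
  ],
  "delta_pos": [
    [1, 0, 0],
    [0, 0, 0],
    [0, 0, 0],
    [0, 0, 0]
  ],
  "claw": [8.4, 8.4, 8.4, 8.4]
}}

```text
t: 20.32
eef_pos: [0.4407, 0.0215, 0.0551]
tool_rot: [1.548, 1.57, -0.022]
force: [-0.4, -0.5, 0.2]
gripper_width: 0.0838
```

Run:
```python
from h import *
plan([.4403,.022,.045],np.radians(-90))
```

```text
t 20.32 p [0.4407 0.0215 0.0551] jaw dir -90.0 tilt [-1.     0.001  0.   ] w 0.0838 F [-0.4 -0.5  0.2]
 rotvec [-0.      0.     -0.0012] delta in current tool cm [ 1.01 -0.04 -0.05] in goal tool cm [ 1.01 -0.04 -0.05]
```

Call:
{"method": "carry_out", "body": {
  "rotation": [
    [0, 0, 0],
    [0, 0, 0],
    [0, 0, 0],
    [0, 0, 0],
    [0, 0, 0]
  ],
  "delta_pos": [
    [0.5, 0, 0],
    [0.5, 0, 0],
    [0, 0, 0],
    [0, 0, 0],
    [0, 0, 0]
  ],
  "claw": [8.4, 8.4, 8.4, 8.4, 7]
}}

```text
t: 20.73
eef_pos: [0.44, 0.0213, 0.0446]
tool_rot: [2.017, 1.571, 0.445]
force: [-0.4, 0.5, 0.0]
gripper_width: 0.08
```

Call:
{"method": "carry_out", "body": {
  "rotation": [
    [0, 0, 0],
    [0, 0, 0],
    [0, 0, 0],
    [0, 0, 0],
    [0, 0, 0]
  ],
  "delta_pos": [
    [0, 0, 0],
    [0, 0, 0],
    [0, 0, 0],
    [0, 0, 0],
    [0, 0, 0]
  ],
  "claw": [5.3, 5.3, 5.3, 5.3, 5.3],
  "grip_force": 18
}}

```text
t: 21.15
eef_pos: [0.4401, 0.0213, 0.0445]
tool_rot: [1.763, 1.571, 0.191]
force: [0.0, 0.3, 2.1]
gripper_width: 0.0618
```

Call:
{"method": "carry_out", "body": {
  "rotation": [
    [0, 0, 0],
    [0, 0, 0],
    [0, 0, 0],
    [0, 0, 0],
    [0, 0, 0]
  ],
  "delta_pos": [
    [-0.5, 0, 0],
    [-1.5, 0, 0],
    [-3, 0, 0],
    [-4, 0, 0],
    [-4, 0, 0]
  ],
  "claw": [5.3, 5.3, 5.3, 5.3, 5.3]
}}

```text
t: 21.57
eef_pos: [0.4385, 0.0215, 0.1755]
tool_rot: [-1.725, 1.568, 2.987]
force: [0.7, -0.4, -1.2]
gripper_width: 0.0614
```

Run:
```python
from h import *
plan([.6005,.30,.17],np.radians(-90))
im=vision.get_image('wrist');save(im,'w13')
```

```text
t 21.57 p [0.4385 0.0215 0.1755] jaw dir -90.04 tilt [-1.    -0.003 -0.   ] w 0.0614 F [ 0.7 -0.4 -1.2]
 rotvec [-0.0007 -0.0005  0.0029] delta in current tool cm [  0.51  16.18 -27.86] in goal tool cm [  0.55  16.2  -27.85]
```

View pics/w13.png

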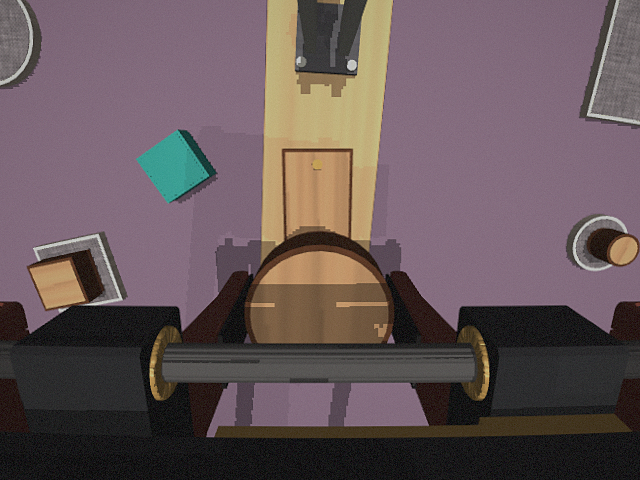

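Call:
{"method": "carry_out", "body": {
  "rotation": [
    [0, 0, 0],
    [0, 0, 0],
    [0, 0, 0],
    [0, 0, 0],
    [0, 0, 0]
  ],
  "delta_pos": [
    [0, 1.0, -2],
    [0, 1.8, -3.1],
    [0, 1.8, -3.1],
    [0, 1.8, -3.1],
    [0, 1.8, -3.1]
  ],
  "claw": [5.3, 5.3, 5.3, 5.3, 5.3]
}}

```text
t: 22.03
eef_pos: [0.5225, 0.1667, 0.1746]
tool_rot: [1.964, 1.571, 0.393]
force: [0.7, -0.7, 0.1]
gripper_width: 0.0618
```

Call:
{"method": "carry_out", "body": {
  "rotation": [
    [0, 0, 0],
    [0, 0, 0],
    [0, 0, 0],
    [0, 0, 0],
    [0, 0, 0]
  ],
  "delta_pos": [
    [0, 1.8, -3.1],
    [0, 1.8, -3.1],
    [0, 1.8, -3.1],
    [0, 1.8, -3.1],
    [0, 0.6, -1]
  ],
  "claw": [5.3, 5.3, 5.3, 5.3, 5.3]
}}

```text
t: 22.45
eef_pos: [0.6023, 0.3036, 0.1742]
tool_rot: [2.407, 1.568, 0.838]
force: [0.1, 0.0, -1.2]
gripper_width: 0.0615
```

Call:
{"method": "carry_out", "body": {
  "rotation": [
    [0, 0, 0],
    [0, 0, 0],
    [0, 0, 0],
    [0, 0, 0]
  ],
  "delta_pos": [
    [0, 0, 0],
    [0, 0, 0],
    [0, 0, 0],
    [0, 0, 0]
  ],
  "claw": [5.3, 5.3, 5.3, 5.3]
}}

```text
t: 22.78
eef_pos: [0.5992, 0.2976, 0.1744]
tool_rot: [-1.053, 1.569, -2.626]
force: [-0.4, 0.5, -1.5]
gripper_width: 0.062
```

Run:
```python
from h import *
plan([.6005,.30,.0145],np.radians(-90))
im=vision.get_image('wrist');save(im,'w14')
print(proj(im,[[.6005,.3,.01],[.6005,.343,.01],[.6005,.257,.01],[.6435,.3,.01]]))
```

```text
t 22.78 p [0.5992 0.2976 0.1744] jaw dir -90.1 tilt [-1.    -0.001  0.001] w 0.062 F [-0.4  0.5 -1.5]
 rotvec [-0.0018  0.0007  0.0013] delta in current tool cm [15.98  0.15 -0.25] in goal tool cm [15.99  0.13 -0.24]
[[317.42333961 219.52480459]
 [269.64361712 219.63704682]
 [365.20616746 219.43843089]
 [317.27717993 171.1479721 ]]
```

View pics/w14.png

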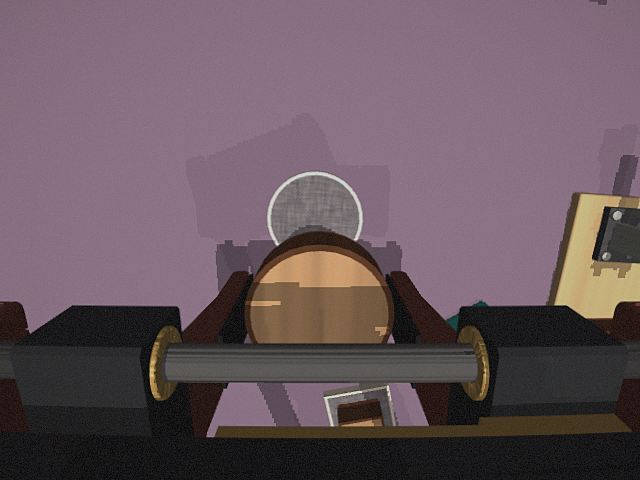

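Call:
{"method": "carry_out", "body": {
  "rotation": [
    [0, 0, 0],
    [0, 0, 0],
    [0, 0, 0],
    [0, 0, 0],
    [0, 0, 0]
  ],
  "delta_pos": [
    [3, 0.1, -0.4],
    [4, 0, 0],
    [4, 0, 0],
    [3, 0, 0],
    [1, 0, 0]
  ],
  "claw": [5.3, 5.3, 5.3, 5.3, 5.3]
}}

```text
t: 23.25
eef_pos: [0.5973, 0.3007, 0.0198]
tool_rot: [-1.206, 1.563, -2.778]
force: [-0.9, -0.9, -1.1]
gripper_width: 0.0617
```

Call:
{"method": "carry_out", "body": {
  "rotation": [
    [0, 0, 0],
    [0, 0, 0],
    [0, 0, 0],
    [0, 0, 0]
  ],
  "delta_pos": [
    [0, 0, 0],
    [0, 0, 0],
    [0, 0, 0],
    [0, 0, 0]
  ],
  "claw": [5.3, 5.3, 5.3, 5.3]
}}

```text
t: 23.58
eef_pos: [0.6032, 0.3039, 0.0271]
tool_rot: [1.962, 1.566, 0.39]
force: [0.7, -0.4, -0.2]
gripper_width: 0.0613
```

Run:
```python
from h import *
plan([.6003,.302,.0145],np.radians(-90))
```

```text
t 23.58 p [0.6032 0.3039 0.0271] jaw dir -90.05 tilt [-1.     0.004 -0.002] w 0.0613 F [ 0.7 -0.4 -0.2]
 rotvec [-0.0009 -0.0018 -0.0043] delta in current tool cm [ 1.26 -0.29  0.19] in goal tool cm [ 1.26 -0.29  0.19]
```

Call:
{"method": "carry_out", "body": {
  "rotation": [
    [0, 0, 0],
    [0, 0, 0],
    [0, 0, 0],
    [0, 0, 0],
    [0, 0, 0]
  ],
  "delta_pos": [
    [0.3, 0, 0],
    [0.3, 0, 0],
    [0.3, 0, 0],
    [0, 0, 0],
    [0, 0, 0]
  ],
  "claw": [5.3, 5.3, 5.3, 5.3, 5.3]
}}

```text
t: 24.0
eef_pos: [0.6009, 0.3031, 0.0151]
tool_rot: [-1.332, 1.57, -2.904]
force: [-0.7, -0.9, -0.8]
gripper_width: 0.0615
```

Run:
```python
from h import *
plan([.6003,.302,.0145],np.radians(-90))
```

```text
t 24.0 p [0.6009 0.3031 0.0151] jaw dir -90.04 tilt [-1.    -0.001  0.   ] w 0.0615 F [-0.7 -0.9 -0.8]
 rotvec [-0.0006  0.0002  0.0006] delta in current tool cm [ 0.06 -0.06  0.11] in goal tool cm [ 0.06 -0.06  0.11]
```

Call:
{"method": "carry_out", "body": {
  "rotation": [
    [0, 0, 0],
    [0, 0, 0],
    [0, 0, 0],
    [0, 0, 0],
    [0, 0, 0]
  ],
  "delta_pos": [
    [0.05, 0, 0.1],
    [0, 0, 0],
    [0, 0, 0],
    [0, 0, 0],
    [0, 0, 0]
  ],
  "claw": [5.3, 5.3, 6.5, 7.5, 8.2]
}}

```text
t: 24.42
eef_pos: [0.6013, 0.3023, 0.0151]
tool_rot: [2.231, 1.57, 0.659]
force: [-0.2, -0.9, -0.3]
gripper_width: 0.0751
```

Call:
{"method": "carry_out", "body": {
  "rotation": [
    [0, 0, 0],
    [0, 0, 0],
    [0, 0, 0],
    [0, 0, 0],
    [0, 0, 0]
  ],
  "delta_pos": [
    [0, 0, 0],
    [0, 0, 0],
    [-1.5, 0, 0],
    [-4, 0, 0],
    [-4, 0, 0]
  ],
  "claw": [8.2, 8.2, 8.2, 8.2, 8.2]
}}

```text
t: 24.83
eef_pos: [0.5993, 0.3014, 0.1089]
tool_rot: [-1.224, 1.566, -2.796]
force: [0.9, 0.4, 0.7]
gripper_width: 0.0821
```

Call:
{"method": "carry_out", "body": {
  "rotation": [
    [0, 0, 0],
    [0, 0, 0],
    [0, 0, 0],
    [0, 0, 0]
  ],
  "delta_pos": [
    [-4, 0, 0],
    [-4, 0, 0],
    [-2, 0, 0],
    [0, 0, 0]
  ],
  "claw": [8.2, 8.2, 8.2, 8.2]
}}

```text
t: 25.17
eef_pos: [0.6046, 0.3036, 0.2168]
tool_rot: [1.948, 1.56, 0.377]
force: [0.6, -0.6, 1.0]
gripper_width: 0.0819
```

Run:
```python
from h import *
im=vision.get_image('wrist');save(im,'w15')
plan([.4427,.0243,.2],np.radians(-90))
```

```text
t 25.22 p [0.6031 0.303  0.2135] jaw dir -90.04 tilt [-1.     0.006 -0.002] w 0.0822 F [ 0.8  0.5 -0.3]
 rotvec [-0.0006 -0.0025 -0.0061] delta in current tool cm [  1.18 -16.03  27.88] in goal tool cm [  1.35 -16.04  27.87]
```

View pics/w15.png

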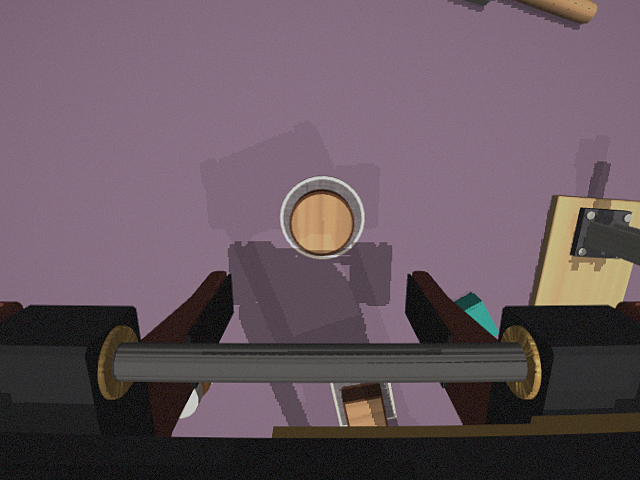

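Call:
{"method": "carry_out", "body": {
  "rotation": [
    [0, 0, 0],
    [0, 0, 0],
    [0, 0, 0],
    [0, 0, 0],
    [0, 0, 0]
  ],
  "delta_pos": [
    [0, -1.8, 3.1],
    [0, -1.8, 3.1],
    [0, -1.8, 3.1],
    [0, -1.8, 3.1],
    [0, -1.8, 3.1]
  ],
  "claw": [7.8, 7.8, 7.8, 7.8, 7.8]
}}

```text
t: 25.63
eef_pos: [0.5085, 0.1459, 0.2078]
tool_rot: [-1.412, 1.567, -2.983]
force: [1.2, -0.8, -0.8]
gripper_width: 0.078
```

Call:
{"method": "carry_out", "body": {
  "rotation": [
    [0, 0, 0],
    [0, 0, 0],
    [0, 0, 0],
    [0, 0, 0],
    [0, 0, 0]
  ],
  "delta_pos": [
    [0, -1.8, 3.1],
    [0, -1.8, 3.1],
    [0, -1.8, 3.1],
    [0, -1.6, 3.1],
    [0, 0, 0]
  ],
  "claw": [7.8, 7.8, 7.8, 7.8, 7.8]
}}

```text
t: 26.05
eef_pos: [0.4361, 0.0197, 0.2079]
tool_rot: [-1.343, 1.564, -2.917]
force: [-0.0, -0.3, -0.2]
gripper_width: 0.078
```

Call:
{"method": "carry_out", "body": {
  "rotation": [
    [0, 0, 0],
    [0, 0, 0],
    [0, 0, 0],
    [0, 0, 0],
    [0, 0, 0]
  ],
  "delta_pos": [
    [0, 0, 0],
    [0, 0, 0],
    [0, 0, 0],
    [0, 0, 0],
    [0, 0, 0]
  ],
  "claw": [7.8, 7.8, 7.8, 7.8, 7.8]
}}

```text
t: 26.47
eef_pos: [0.4414, 0.0242, 0.2097]
tool_rot: [-2.207, 1.57, 2.506]
force: [0.4, 0.3, 0.6]
gripper_width: 0.0781
```

Run:
```python
from h import *
im=vision.get_image('wrist');save(im,'w16')
plan([.4427,.0243,.02],np.radians(-90))
z=cv2.resize(im['pixels'][130:310,240:400],None,fx=3.3,fy=3.3,interpolation=cv2.INTER_CUBIC);cv2.imwrite('pics/w16z.png',z[:,:,::-1])
import pickle; pickle.dump(dict(im),open('w16.pkl','wb'))
```

```text
t 26.52 p [0.4413 0.0241 0.2097] jaw dir -89.95 tilt [-1. -0. -0.] w 0.0781 F [ 0.2 -0.2  0.1]
 rotvec [ 0.0008 -0.0002  0.0003] delta in current tool cm [18.97  0.15 -0.02] in goal tool cm [18.97  0.14 -0.02]
```

View pics/w16z.png

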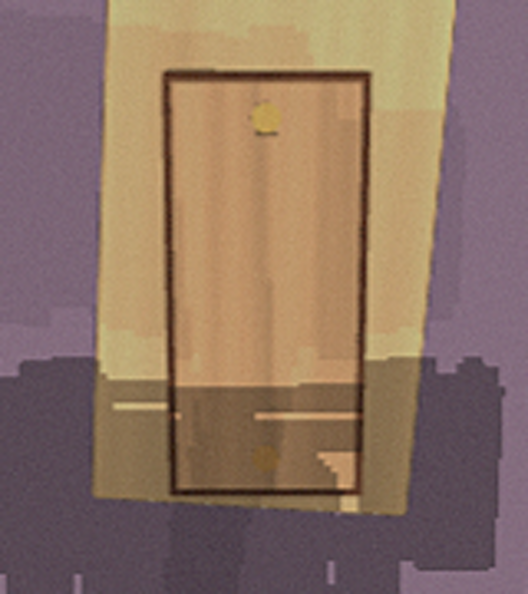

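Run:
```python
from h import *
import pickle
im=pickle.load(open('w16.pkl','rb'))
P=unproj(im,(np.array([[164,73],[370,73],[358,493],[172,493]])+.5)/3.3-.5+[240,130],.040);print(P.round(4),P.mean(0))
```

```text
[[ 0.5022  0.0513  0.04  ]
 [ 0.5022 -0.0033  0.04  ]
 [ 0.3838 -0.0025  0.04  ]
 [ 0.3838  0.0513  0.04  ]] [0.4430049  0.02420725 0.04      ]
```

Call:
{"method": "carry_out", "body": {
  "rotation": [
    [0, 0, 0],
    [0, 0, 0],
    [0, 0, 0],
    [0, 0, 0],
    [0, 0, 0]
  ],
  "delta_pos": [
    [3, 0.2, 0],
    [4, 0, 0],
    [4, 0, 0],
    [4, 0, 0],
    [2, 0, 0]
  ],
  "claw": [7.8, 7.8, 7.8, 7.8, 7.8]
}}

```text
t: 26.93
eef_pos: [0.441, 0.024, 0.0366]
tool_rot: [-1.702, 1.567, 3.011]
force: [-0.0, -0.7, 0.3]
gripper_width: 0.0779
```

Call:
{"method": "carry_out", "body": {
  "rotation": [
    [0, 0, 0],
    [0, 0, 0],
    [0, 0, 0],
    [0, 0, 0],
    [0, 0, 0]
  ],
  "delta_pos": [
    [1, 0, 0],
    [0, 0, 0],
    [0, 0, 0],
    [0, 0, 0],
    [0, 0, 0]
  ],
  "claw": [7.8, 7.8, 7.8, 7.8, 7.8]
}}

```text
t: 27.35
eef_pos: [0.4442, 0.0234, 0.031]
tool_rot: [1.507, 1.568, -0.064]
force: [-0.2, -0.4, -0.4]
gripper_width: 0.0779
```

Run:
```python
from h import *
plan([.4430,.0242,.0175],np.radians(-90))
```

```text
t 27.35 p [0.4442 0.0234 0.031 ] jaw dir -90.02 tilt [-1.     0.002  0.   ] w 0.0779 F [-0.2 -0.4 -0.4]
 rotvec [-0.0003  0.0002 -0.0024] delta in current tool cm [ 1.34 -0.12 -0.08] in goal tool cm [ 1.35 -0.12 -0.08]
```

Call:
{"method": "carry_out", "body": {
  "rotation": [
    [0, 0, 0],
    [0, 0, 0],
    [0, 0, 0],
    [0, 0, 0],
    [0, 0, 0]
  ],
  "delta_pos": [
    [0.6, 0, 0],
    [0.5, 0, 0],
    [0, 0, 0],
    [0, 0, 0],
    [0, 0, 0]
  ],
  "claw": [7.8, 7.8, 7.8, 7.8, 7.8]
}}

```text
t: 27.77
eef_pos: [0.4429, 0.0233, 0.0189]
tool_rot: [-2.128, 1.571, 2.584]
force: [0.5, 0.1, -0.1]
gripper_width: 0.0777
```

Call:
{"method": "carry_out", "body": {
  "rotation": [
    [0, 0, 0],
    [0, 0, 0],
    [0, 0, 0],
    [0, 0, 0],
    [0, 0, 0]
  ],
  "delta_pos": [
    [0, 0, 0],
    [0, 0, 0],
    [0, 0, 0],
    [0, 0, 0],
    [0, 0, 0]
  ],
  "claw": [6.5, 4.8, 4.8, 4.8, 4.8],
  "grip_force": 25
}}

```text
t: 28.18
eef_pos: [0.443, 0.0233, 0.019]
tool_rot: [1.988, 1.571, 0.416]
force: [0.0, 0.5, -0.2]
gripper_width: 0.0558
```

Run:
```python
from h import *
plan([.4430,.0242,.0175],np.radians(-90))
```

```text
t 28.18 p [0.443  0.0233 0.019 ] jaw dir -90.04 tilt [-1.  0. -0.] w 0.0558 F [ 0.   0.5 -0.2]
 rotvec [-0.0007 -0.0001 -0.0001] delta in current tool cm [ 0.15 -0.   -0.09] in goal tool cm [ 0.15 -0.   -0.09]
```

Call:
{"method": "carry_out", "body": {
  "rotation": [
    [0, 0, 0],
    [0, 0, 0],
    [0, 0, 0],
    [0, 0, 0],
    [0, 0, 0]
  ],
  "delta_pos": [
    [-0.5, 0, 0],
    [-2, 0, 0],
    [-4, 0, 0],
    [-4, 0, 0],
    [-4, 0, 0]
  ],
  "claw": [4.8, 4.8, 4.8, 4.8, 4.8]
}}

```text
t: 28.6
eef_pos: [0.4418, 0.0234, 0.1654]
tool_rot: [-1.726, 1.569, 2.986]
force: [1.1, -0.4, -1.5]
gripper_width: 0.056
```

Call:
{"method": "carry_out", "body": {
  "rotation": [
    [0, 0, 0],
    [0, 0, 0],
    [0, 0, 0],
    [0, 0, 0],
    [0, 0, 0]
  ],
  "delta_pos": [
    [-1, 0, 2],
    [0, 0, 3.5],
    [0, 0.5, 3.5],
    [0, 1.5, 3.5],
    [0, 1.5, 3.5]
  ],
  "claw": [4.8, 4.8, 4.8, 4.8, 4.8]
}}

```text
t: 29.02
eef_pos: [0.4771, -0.1379, 0.1744]
tool_rot: [-2.487, 1.57, 2.224]
force: [-0.1, -0.3, -0.6]
gripper_width: 0.0558
```

Call:
{"method": "carry_out", "body": {
  "rotation": [
    [0, 0, 0],
    [0, 0, 0],
    [0, 0, 0],
    [0.061, 0, 0],
    [0.061, 0, 0]
  ],
  "delta_pos": [
    [0, 3, 2.5],
    [0, 3, 2.5],
    [0, 3, 2.5],
    [0, 2, 2],
    [0, 0, 0]
  ],
  "claw": [4.8, 4.8, 4.8, 4.8, 4.8]
}}

```text
t: 29.43
eef_pos: [0.5922, -0.2365, 0.174]
tool_rot: [1.068, 1.566, -0.63]
force: [0.3, -0.3, -0.6]
gripper_width: 0.0562
```

Call:
{"method": "carry_out", "body": {
  "rotation": [
    [0, 0, 0],
    [0, 0, 0],
    [0, 0, 0],
    [0, 0, 0]
  ],
  "delta_pos": [
    [0, 0, 0],
    [0, 0, 0],
    [0, 0, 0],
    [0, 0, 0]
  ],
  "claw": [4.8, 4.8, 4.8, 4.8]
}}

```text
t: 29.77
eef_pos: [0.5868, -0.2308, 0.1739]
tool_rot: [-2.066, 1.57, 2.526]
force: [-0.2, 0.7, -1.2]
gripper_width: 0.0558
```

Run:
```python
from h import *
plan([.598,-.258,.017],np.radians(-97))
im=vision.get_image('wrist');save(im,'w17')
im=vision.get_image('scene');save(im,'s17')
```

```text
t 29.77 p [ 0.5868 -0.2308  0.1739] jaw dir -96.93 tilt [-1.    -0.001 -0.001] w 0.0558 F [-0.2  0.7 -1.2]
 rotvec [ 0.0012 -0.0006  0.001 ] delta in current tool cm [15.69  1.46  2.58] in goal tool cm [15.69  1.44  2.57]
```

View pics/w17.png

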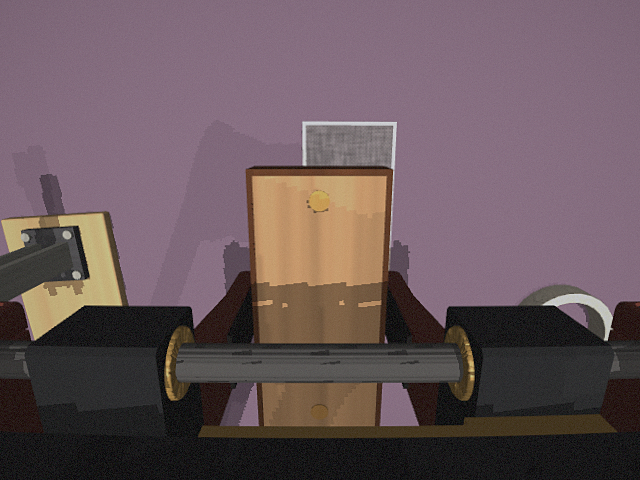

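View pics/s17.png

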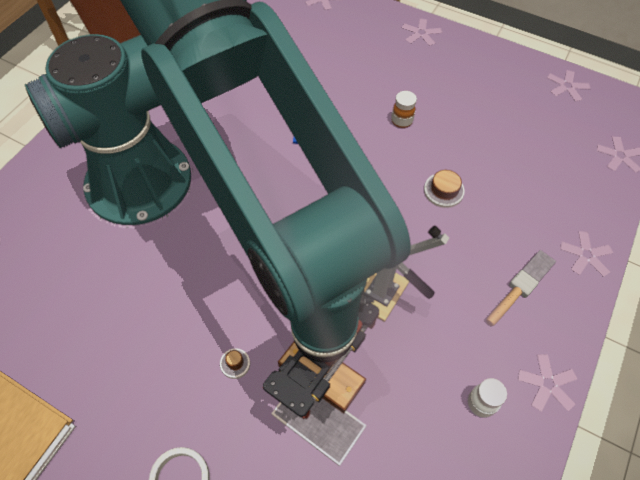

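Run:
```python
from h import *
im=vision.get_image('wrist')
P=unproj(im,[[302.5,122],[397.5,122.5]],.01);print(P.round(4),np.hypot(*(P[1]-P[0])[:2]))
G=down(np.radians(-97)).as_matrix(); c=P.mean(0)-G[:,1]*.072; print('pad centre',c.round(4))
plan([c[0],c[1],.017],np.radians(-97))
```

```text
[[ 0.6739 -0.2264  0.01  ]
 [ 0.6639 -0.3061  0.01  ]] 0.08032589781293697
pad centre [ 0.5974 -0.2575  0.01  ]
t 29.92 p [ 0.5874 -0.2312  0.1741] jaw dir -96.97 tilt [-1. -0. -0.] w 0.056 F [-0.2  1.3 -0.9]
 rotvec [ 0.0005 -0.0002  0.0001] delta in current tool cm [15.71  1.32  2.49] in goal tool cm [15.71  1.32  2.49]
```

Call:
{"method": "carry_out", "body": {
  "rotation": [
    [0, 0, 0],
    [0, 0, 0],
    [0, 0, 0],
    [0, 0, 0],
    [0, 0, 0]
  ],
  "delta_pos": [
    [0, 1.3, 2.5],
    [3, 0, 0],
    [4, 0, 0],
    [4, 0, 0],
    [2.5, 0, 0]
  ],
  "claw": [4.8, 4.8, 4.8, 4.8, 4.8]
}}

```text
t: 30.33
eef_pos: [0.5957, -0.2571, 0.0357]
tool_rot: [-1.984, 1.567, 2.606]
force: [-0.0, 0.2, -2.8]
gripper_width: 0.0561
```

Call:
{"method": "carry_out", "body": {
  "rotation": [
    [0, 0, 0],
    [0, 0, 0],
    [0, 0, 0],
    [0, 0, 0],
    [0, 0, 0]
  ],
  "delta_pos": [
    [0.5, 0, 0],
    [0, 0, 0],
    [0, 0, 0],
    [0, 0, 0],
    [0, 0, 0]
  ],
  "claw": [4.8, 4.8, 4.8, 4.8, 4.8]
}}

```text
t: 30.75
eef_pos: [0.5994, -0.2591, 0.0364]
tool_rot: [1.193, 1.567, -0.5]
force: [0.0, -0.2, -1.5]
gripper_width: 0.0556
```

Run:
```python
from h import *
plan([.5975,-.2575,.017],np.radians(-97))
```

```text
t 30.75 p [ 0.5994 -0.2591  0.0364] jaw dir -97.02 tilt [-1.     0.004  0.002] w 0.0556 F [ 0.  -0.2 -1.5]
 rotvec [-0.0003  0.0016 -0.004 ] delta in current tool cm [ 1.94 -0.21 -0.14] in goal tool cm [ 1.94 -0.21 -0.14]
```

Call:
{"method": "carry_out", "body": {
  "rotation": [
    [0, 0, 0],
    [0, 0, 0],
    [0, 0, 0],
    [0, 0, 0],
    [0, 0, 0]
  ],
  "delta_pos": [
    [0.6, 0, 0],
    [0.5, 0, 0],
    [0.5, 0, 0],
    [0, 0, 0],
    [0, 0, 0]
  ],
  "claw": [4.8, 4.8, 4.8, 4.8, 4.8]
}}

```text
t: 31.17
eef_pos: [0.5973, -0.258, 0.0174]
tool_rot: [-2.04, 1.57, 2.55]
force: [0.3, 0.5, -2.1]
gripper_width: 0.0559
```

Run:
```python
from h import *
plan([.5975,-.2575,.017],np.radians(-97))
```

```text
t 31.17 p [ 0.5973 -0.258   0.0174] jaw dir -97.03 tilt [-1.    -0.001 -0.   ] w 0.0559 F [ 0.3  0.5 -2.1]
 rotvec [-0.0005 -0.0005  0.0009] delta in current tool cm [ 0.04  0.02 -0.05] in goal tool cm [ 0.04  0.02 -0.05]
```

Call:
{"method": "carry_out", "body": {
  "rotation": [
    [0, 0, 0],
    [0, 0, 0],
    [0, 0, 0],
    [0, 0, 0],
    [0, 0, 0]
  ],
  "delta_pos": [
    [0, 0, 0],
    [0, 0, 0],
    [0, 0, 0],
    [0, 0, 0],
    [0, 0, 0]
  ],
  "claw": [4.8, 6, 7, 7.8, 7.8]
}}

```text
t: 31.58
eef_pos: [0.5978, -0.2583, 0.0181]
tool_rot: [1.314, 1.57, -0.38]
force: [-0.2, 0.4, -0.3]
gripper_width: 0.076
```

Call:
{"method": "carry_out", "body": {
  "rotation": [
    [0, 0, 0],
    [0, 0, 0],
    [0, 0, 0],
    [0, 0, 0],
    [0, 0, 0]
  ],
  "delta_pos": [
    [0, 0, 0],
    [0, 0, 0],
    [-1.5, 0, 0],
    [-4, 0, 0],
    [-4, 0, 0]
  ],
  "claw": [7.8, 7.8, 7.8, 7.8, 7.8]
}}

```text
t: 32.0
eef_pos: [0.5958, -0.2572, 0.1119]
tool_rot: [-1.979, 1.566, 2.61]
force: [0.1, -0.4, 0.6]
gripper_width: 0.0782
```

Call:
{"method": "carry_out", "body": {
  "rotation": [
    [0, 0, 0],
    [0, 0, 0],
    [0, 0, 0],
    [0, 0, 0],
    [0, 0, 0]
  ],
  "delta_pos": [
    [-4, 0, 0],
    [-4, 0, 0],
    [-4, 0, 0],
    [-4, -2, 0],
    [-2, -2, 0]
  ],
  "claw": [7.8, 7.8, 7.8, 7.8, 7.8]
}}

```text
t: 32.42
eef_pos: [0.5613, -0.2545, 0.2953]
tool_rot: [1.177, 1.563, -0.516]
force: [-0.2, -0.3, 0.3]
gripper_width: 0.0779
```

Call:
{"method": "carry_out", "body": {
  "rotation": [
    [0, 0, 0],
    [0, 0, 0],
    [0, 0, 0],
    [0, 0, 0],
    [0, 0, 0]
  ],
  "delta_pos": [
    [0, -3, 0],
    [0, -3, 0],
    [0, 0, 0],
    [0, 0, 0],
    [0, 0, 0]
  ],
  "claw": [7.8, 7.8, 7.8, 7.8, 7.8]
}}

```text
t: 32.83
eef_pos: [0.5003, -0.2464, 0.2904]
tool_rot: [1.367, 1.57, -0.327]
force: [-0.3, -0.1, 0.3]
gripper_width: 0.0781
```

Run:
```python
from h import *
plan([.5975,-.2575,.017],np.radians(-97))
for c in ['wrist','scene','top']:
    im=vision.get_image(c);save(im,c+'18')
    for n in ['button','square','disc','oblong']:
        for r in models.look_for(im,n+'_mid')[:2]: print(c,n,np.round(r['centre'],4),round(r['confidence'],2))
```

```text
t 32.83 p [ 0.5003 -0.2464  0.2904] jaw dir -97.05 tilt [-1.     0.001  0.   ] w 0.0781 F [-0.3 -0.1  0.3]
 rotvec [-0.0009  0.0002 -0.0011] delta in current tool cm [27.36  9.76 -0.1 ] in goal tool cm [27.34  9.79 -0.08]
wrist button [ 0.4211 -0.2432  0.036 ] 0.72
wrist square [0.4879 0.1357 0.0238] 0.89
wrist oblong [ 0.5995 -0.257   0.0383] 0.77
scene square [0.3907 0.2451 0.0382] 0.74
scene disc [0.6027 0.2946 0.04  ] 0.92
scene oblong [ 0.6004 -0.2594  0.0351] 0.7
scene oblong [ 0.4305 -0.257   0.0099] 0.5
top square [0.3951 0.2414 0.0357] 0.87
top square [0.4825 0.1448 0.0274] 0.56
top disc [0.595  0.2999 0.0352] 0.97
```

View pics/wrist18.png

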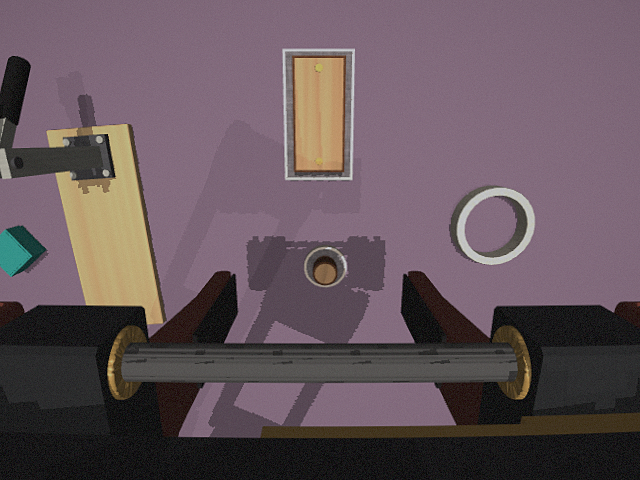

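View pics/scene18.png

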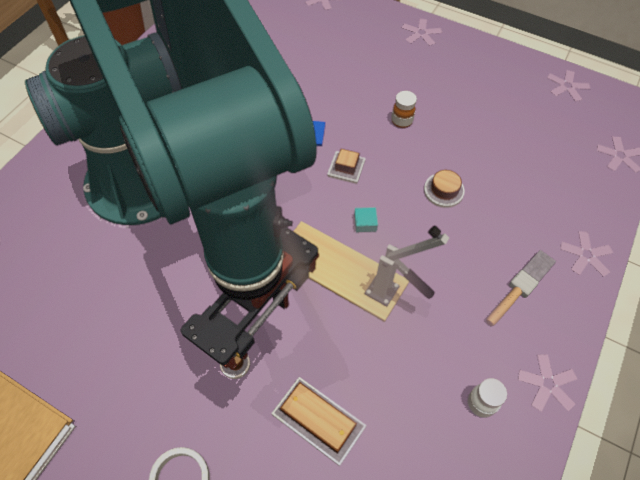

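Run:
```python
from h import *
s=sensors.read_state();print(s['t'],np.abs(s['joint_velocities']).max(),s['force'])
workorder.job_done()
```

```text
33.5833 0.001450880444829105 [ 0.20222587 -0.71061755 -0.29550963]
the job is handed in; nothing more can be done
```

I threw the clamp fully open, then moved the button, square, disc and oblong blocks, in that order, each onto its own pad. I handed the job in at t = 33.6 s (limit 138 s), and no verdict was reported.

- **Final pictures:** The last wrist and scene views show all four blocks flat on their own pads and the clamp lying open. The square and oblong blocks are squared up to their pads. The arm was clear of everything, at rest, with no contact force.
- **Positions:** My own pixel measurements put the gripper within about 2 mm of each pad centre at release. The look-alikes, blue and turquoise, were not touched.
- **One disagreement:** For the square block, the scene and top networks reported its centre about 8–15 mm from the pad centre. The arm may have partly hidden the block in those last views. The unobstructed wrist picture right after release showed it centred in the pad rim, so I kept that reading. For the other blocks, the networks agreed with my pad positions to within about 6 mm.

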